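Set a shaft up in V-blocks for a run-out check

ROBOT

A 7-joint arm with a two-finger parallel gripper is mounted at the origin on the work surface. World frame = base frame: x ahead of the robot, y to its left, z up, the work surface at z = 0. Lengths are in m, angles in rad, forces in N, time in s.
With the tool pointing down it reaches from about 0.4 to 0.875 m from the base axis. Payload 19.3 kg.
Tool frame: the origin (TCP) lies at the very end of the fingers, on their centre line; the grasp point (between the pads) lies 19 mm behind it (bot.pinch_z is the distance from the TCP to the grasp point, in m); y points along the fingers, x is the direction in which the jaws open and shut, and the axes are right-handed (so a half turn about y gives the same grasp; the last joint's range is limited). The gripper opens to 85 mm and grips with 20 to 120 N. Pads are 22 mm wide; open, the fingers measure 114 mm over their backs; the gripper's body (76 mm by 85 mm) begins 54 mm behind the grasp point. The pads swing forward as they close: fully open they stand 13 mm farther back than shut.
Start: joints at [1.054, 0.521, -0.036, 1.599, 0.021, 1.021, -0.113], TCP at [0.27, -0.564, 0.231] pointing down, gripper open.
Joint ranges: [-2.91, 2.91], [-0.3, 2.13], [-1.5, 1.42], [0.17, 2.43], [-1.26, 4.41], [0.16, 1.93], [-2.52, 2.52]. Speed limits (rad/s): [1.89, 1.89, 2.39, 2.39, 3.01, 3.01, 3.01].

INTERFACE

Orientations are given as [roll, pitch, yaw] about the fixed x, y, z axes, in that order (R = Rz(yaw) Ry(pitch) Rx(roll)).
In Python, from workcell import bot gives the robot as it stands. The module is installed in compiled form; this text tells all that it offers.
- The arm moves only by the tool arm_command, never from a script. Its argument "moves" is a list of rows, each an object of numbers: "rx", "ry", "rz": the turn, a rotation vector about the tool's x, y, z in rad; "x", "y", "z": the shift along the tool's x, y, z in cm; "gripper": the opening, from -1 (shut) to 1 (fully open). In form: [{"rx": .., "ry": .., "rz": .., "x": .., "y": .., "z": .., "gripper": ..}, ...]. A call has 1 to 5 rows; each row is the pose to reach, as a shift and turn from the pose commanded when the call began, along the tool's axes at that moment; what a row does not reach only later rows make up. A row lasts 1/12 s, in which the tool goes at most 41.7 mm and 7.16 degrees, less where a joint would pass 70% of its speed; a pose out of reach is approached as far as the arm can. A call with a gripper value outside its range is refused whole. The fingers move at their own pace and stop on an object; "squeeze" is the grip in N (left out, the last holds). Time passes only in rows, so rows that repeat a pose let the fingers close. It gives the time, the measured TCP pose, the force and the opening at its end, in the units of the state.
- bot.observe(): the state, without advancing time (a new reading comes with each control period).
- bot.grab_frame(name): name is "side" or "top" or "wrist"; returns (picture, depth): 480x640x3 uint8, red, green, blue; 480x640 float32, m along the optical axis (not along the pixel's ray), 0 where there is no reading.
- bot.camera_model(name): a dict with "vfov" (degrees; the focal length in pixels is half the picture's height over the tangent of half this angle, whatever the lens; pixels are square), "cx", "cy" (the principal point, pixels), "extrinsics" (4x4, takes a point from camera to world coordinates); the wrist camera has in their place "mount" (4x4, takes a point from camera to tool coordinates, whose origin is the TCP and whose axes are the tool frame's). Camera axes: x right, y down, z forward; pixel columns grow to the right and rows downward; lengths in m; the calibration is good to about 2 mm. A picture is of the moment at which its call begins: read the wrist's pose just before it. camera_model takes no time and is no camera call.
- bot.job_done(): hands the job in, once; it reports no verdict.
Trained networks look in the newest picture that a camera, given by its name, has taken for a name from the list of things; names that differ only in an ending like _2 or _b are one class to them, and where a whole thing is asked for, a point or a joint stands for the part that bears it (a point fixed in the world has none). Each returns a list of dicts, best first, with "p" (0 to 1); they miss things now and then, are a little off and sometimes report something else, mostly with a low value. They report only what shows in the picture. A call takes as long as a camera call.
- bot.spot_in(name, camera): "box" ([left, top, right, bottom] in pixels, round what is visible of it).
- bot.masks_of(name, camera): "mask" (480x640 bool, what is visible of it) and "box" ([left, top, right, bottom] in pixels, round what is visible of it).
The state is a dict: "clock": time; "qpos": joint angles; "qd": joint speeds; "joint_efforts": joint torques, N m; "position": TCP position; "tool_rot": TCP orientation; "force": force on the tool from outside, world axes, zero at the start; "moment": the same for the moment, N m; "grip_width": finger opening in m.
Only numpy, scipy, OpenCV 4.12 (cv2) and the standard library are available. Lean on these libraries where they do the work, as an engineer would, in place of code of your own. Each camera call takes 0.05 s, during which the arm holds its last target.

TASK

Set the stepped shaft up for a run-out check on the surface plate: stand the matched pair of V-blocks on the plate with their grooves in line and lay the shaft level in both, one block under each thin end and clear of the thick middle. Stand the dial gauge upright on the plate beside it with its stylus pointing squarely at the middle of the shaft and about 10 mm short of it, not touching. Leave the odd V-blocks, the hexagon bar and the caliper where they lie.

Things in the scene. Friction and masses are not known exactly. Their poses are not given: they have to be found in the camera images.
- vblock_a: One of the matched middle-sized pair: loose V-block of bright steel, 30 mm long (x), 50 wide (y), 40 high; 90-degree groove 30 wide, 15 deep along x in its top; thin slot along each side. Origin: centre of the underside; x along groove, z up. A 20 mm round in it has its axis 39 mm above the underside. Anywhere in the row of four V-blocks on the mat, groove within 0.5 rad of world x. 0.4 kg.
- vblock_b: The other of the matched pair of middle-sized V-blocks, the same in every way as vblock_a; in another place of the same row.
- shaft: Loose steel shaft, 200 mm long, 0.6 to 0.9 kg: thick middle 30 mm across, 100 long; at each end a journal 20 across, 50 long. Axis 43 mm above the bench. It lies by its thick part in a fixed wooden saddle 60 mm wide: cheeks 62 mm apart, tops 3 mm below the axis, on a board whose top is 12 mm above the bench; grip it between them. Origin: its middle, on the axis; x along it, roll arbitrary.
- gauge: Loose dial gauge on a stand, 0.5 to 0.8 kg: foot 60 (x) by 50 (y) by 22 mm; upright post 12 mm thick at its middle, top 150 mm up, bare above 50: carry it by that. Dial 42 across, face up, 30 to 48 mm up; stylus level along own -x, tip 76 mm from the post axis, 39 up. On the mat, stylus within 0.7 rad of world -x. Origin: centre of foot's underside, z up.
- stylus_tip (a point): The tip of the gauge's stylus: 76 mm along -x and 39 mm up from the origin of gauge.
- plate: Surface plate: dark cast iron, 200 mm (x) by 300 (y), flat top 50 mm above the bench; a rod handle sticks out 23 mm at each short end. Fixed, empty at the start. On one side of the bench; the mat (4 mm rubber, lying on the bench) with all the other things is on the other side; which is which changes. Origin: centre of the underside; x, y along its sides, z up.
- vblock_big: Odd, big loose V-block of bright steel, 45 mm long (x), 66 wide (y), 56 high; 90-degree groove 44 wide, 22 deep along x in its top; thin slot along each side. Origin: centre of the underside; x along groove, z up. In the row with the pair; not to be used.
- vblock_small: Odd, small loose V-block of bright steel, 22 mm long (x), 32 wide (y), 26 high; 90-degree groove 20 wide, 10 deep along x in its top; thin slot along each side. Origin: centre of the underside; x along groove, z up. In the row with the pair; not to be used.
- hex_bar: Bright steel hexagon bar, 24 mm across flats, 150 mm long, lying on the mat on the robot's side of the shaft, roughly parallel to it. Loose; to be left alone. Origin: middle of its underside; x along the bar.
- caliper: Steel vernier caliper, 200 mm long, flat (up to 10 mm), lying on the mat beyond the V-blocks, roughly along the row. Loose; to be left alone. Origin: middle of the beam's underside; x along the beam.

How it is judged:
At the end, for the whole second after the job is handed in: Pair flat on plate, 60 to 95 mm either side of the shaft's middle, grooves along it (0.15 rad); shaft rests level on both (0.04 rad), axis 36 to 43 mm above plate; gauge upright on plate, stylus square (0.26 rad) to the middle (15 mm), under 20 mm short, not touching; all at rest (z of vblock_a in the frame of plate between 0.046 and 0.054 m and x of vblock_a in the frame of plate between -0.1 and 0.1 m and y of vblock_a in the frame of plate between -0.15 and 0.15 m and angle between each of vblock_a, vblock_b, gauge's own z axis and vertical below 0.06 rad and angle between the x axis of each of vblock_a, vblock_b and the x axis of shaft, either way round below 0.15 rad and contact force between shaft and vblock_a above 0.4 N and linear speed of each of vblock_a, vblock_b, shaft, gauge below 0.01 m/s and z of vblock_b in the frame of plate between 0.046 and 0.054 m and x of vblock_b in the frame of plate between -0.1 and 0.1 m and y of vblock_b in the frame of plate between -0.15 and 0.15 m and contact force between shaft and vblock_b above 0.4 N and ((x of vblock_a in the frame of shaft between 0.06 and 0.095 m and x of vblock_b in the frame of shaft between -0.095 and -0.06 m) or (x of vblock_b in the frame of shaft between 0.06 and 0.095 m and x of vblock_a in the frame of shaft between -0.095 and -0.06 m)) and angle between shaft's own x axis and vertical between 1.531 and 1.611 rad and z of shaft in the frame of plate between 0.086 and 0.093 m and z of gauge in the frame of plate between 0.046 and 0.054 m and x of gauge in the frame of plate between -0.1 and 0.1 m and y of gauge in the frame of plate between -0.15 and 0.15 m and x of stylus_tip in the frame of shaft between -0.015 and 0.015 m and horizontal distance between stylus_tip and shaft below 0.035 m and angle between the x axis of gauge and the x axis of shaft, either way round above 1.311 rad and contact force between gauge and shaft below 0.05 N).
It fails at once if the big V-block is moved by more than 20 mm (distance of vblock_big from where it was at the start of the episode above 0.02 m).
It fails at once if the small V-block is moved by more than 20 mm (distance of vblock_small from where it was at the start of the episode above 0.02 m).
It fails at once if the hexagon bar is moved by more than 20 mm (distance of hex_bar from where it was at the start of the episode above 0.02 m).
It fails at once if the caliper is moved by more than 20 mm (distance of caliper from where it was at the start of the episode above 0.02 m).
It also fails if it takes over 120 s, if anything falls off the work surface, if the arm or the gripper's body presses on something with over 40 N, if the wrist force passes 120 N, or if a joint passes its speed limit or range.

## Working session

There is one attempt and no reset: what is moved stays moved. The work goes in short steps, Python scripts to look and compute and a tool call to move; the robot and the scene stay as the last step left them, time stands still between calls to the robot, and variables do not carry over. Pictures are saved under pics/ and viewed, and the job is handed in when it is done.

Besides the shell and the picture viewer there is one more tool, called after "Request:" as a command line: name --argument value ..., lists and objects as JSON in quotes. arm_command: Moves the arm, as the interface text tells. Its arguments: {"type":"object","properties":{"moves":{"type":"array"},"squeeze":{"type":"number"}},"required":["moves"]}

```bash
mkdir -p pics; cat > h.py <<'E'
import numpy as np, cv2
from workcell import bot
from scipy.spatial.transform import Rotation as R
def T_tool():
    s=bot.observe(); T=np.eye(4); T[:3,:3]=R.from_euler('xyz',s['tool_rot']).as_matrix(); T[:3,3]=s['position']; return T
def grab(n):
    m=bot.camera_model(n)
    T=T_tool()@np.array(m['mount']) if n=='wrist' else np.array(m['extrinsics'])
    p,d=bot.grab_frame(n); f=240/np.tan(np.radians(m['vfov'])/2)
    v,u=np.mgrid[:480,:640]
    P=np.stack([(u-m['cx'])/f*d,(v-m['cy'])/f*d,d],-1)@T[:3,:3].T+T[:3,3]
    P[d==0]=np.nan
    return p,d,P
def save(p,n): cv2.imwrite('pics/'+n+'.png',p[:,:,::-1])
E
python3 - <<'E'
from h import *
s=bot.observe(); print({k:np.round(v,3) for k,v in s.items()})
for n in ['top','side']:
    p,d,P=grab(n); save(p,n+'0'); np.savez(n+'0.npz',p=p,P=P)
    m=bot.camera_model(n); print(n,np.round(np.array(m['extrinsics']),3).tolist(),m['vfov'])
print(np.round(bot.camera_model('wrist')['mount'],3))
p,d,P=grab('wrist'); save(p,'wrist0')
E
```

```text
{'clock': np.float64(0.0), 'qpos': array([ 1.054,  0.522, -0.036,  1.6  ,  0.021,  1.021, -0.113]), 'qd': array([-0.001, -0.003,  0.001,  0.001,  0.   , -0.001,  0.001]), 'joint_efforts': array([-1.0000e-03, -9.2713e+01,  1.9790e+00, -3.6993e+01,  1.8000e-02,
        8.0000e-03, -0.0000e+00]), 'position': array([ 0.27 , -0.563,  0.231]), 'tool_rot': array([-1.571e+00,  1.000e-03, -1.124e+00]), 'force': array([-0.925,  0.961, -1.111]), 'moment': array([ 0.035, -0.01 ,  0.017]), 'grip_width': np.float64(0.085)}
top [[-0.004, -0.994, 0.108, 0.412], [-1.0, 0.002, -0.02, 0.014], [0.02, -0.108, -0.994, 1.196], [0.0, 0.0, 0.0, 1.0]] 53.85111042419934
side [[-0.952, -0.195, 0.236, 0.271], [-0.306, 0.636, -0.708, 0.72], [-0.012, -0.746, -0.665, 0.755], [0.0, 0.0, 0.0, 1.0]] 52.47455113719219
[[ 1.    -0.    -0.001 -0.002]
 [ 0.001 -0.31   0.951 -0.144]
 [-0.001 -0.951 -0.31   0.079]
 [ 0.     0.     0.     1.   ]]
```

View pics/top0.png

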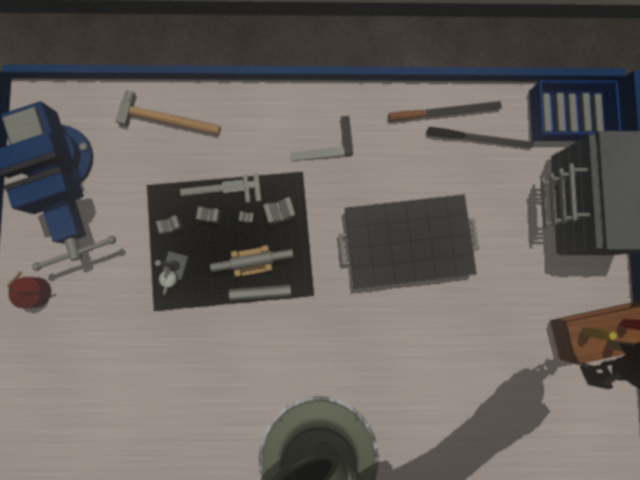

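View pics/side0.png

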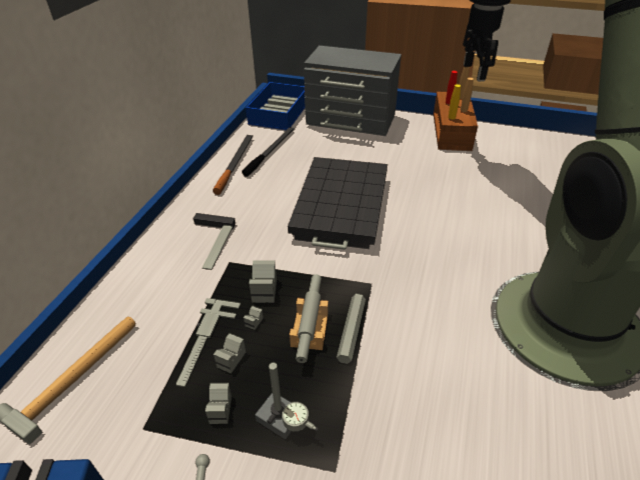

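View pics/wrist0.png

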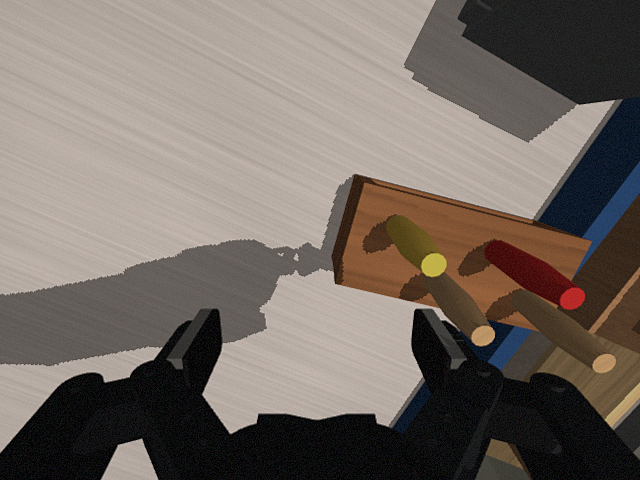

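```bash
python3 - <<'E'
from h import *
for cam in ['top','side']:
    p,d,P=grab(cam); img=p.copy()
    for n in ['vblock_a','vblock_big','vblock_small','shaft','gauge','plate','hex_bar','caliper']:
        for r in bot.masks_of(n,cam)[:4]:
            if r['p']<.3: continue
            m=r['mask']; Q=P[m]; Q=Q[~np.isnan(Q[:,0])]
            zt=np.percentile(Q[:,2],95)
            top=Q[Q[:,2]>zt-.006]
            (c,wh,a)=cv2.minAreaRect((top[:,:2]*1000).astype(np.float32))
            print(cam,n,round(r['p'],2),np.round(r['box']),'n',m.sum(),'med',np.round(np.median(Q,0),3),'ztop',round(zt,3),'rect',np.round(c,1),np.round(wh,1),round(a,1))
E
```

```text
top vblock_a 0.81 [153. 216. 181. 232.] n 336 med [0.564 0.368 0.039] ztop 0.047 rect [565.1 368.1] [29.4 51.2] 19.0
top vblock_a 0.54 [195. 207. 222. 222.] n 323 med [0.589 0.273 0.039] ztop 0.047 rect [591.  273.1] [50.2 30. ] 82.8
top vblock_big 0.8 [262. 196. 294. 226.] n 576 med [0.595 0.096 0.053] ztop 0.062 rect [598.5  95.8] [45.4 65.6] 16.6
top vblock_small 0.59 [240. 211. 253. 219.] n 132 med [0.586 0.18  0.028] ztop 0.033 rect [586.3 179.8] [32.1 22.2] 82.3
top gauge 0.72 [157. 253. 190. 297.] n 833 med [0.457 0.351 0.036] ztop 0.13 rect [464.5 352.6] [10.1 11.5] 41.0
top plate 0.92 [338. 192. 478. 289.] n 10097 med [ 0.523 -0.223  0.051] ztop 0.054 rect [ 523.8 -224.8] [199.8 300.4] 6.6
top hex_bar 0.75 [229. 284. 292. 298.] n 739 med [0.398 0.143 0.026] ztop 0.032 rect [398.5 144.1] [ 21.2 147.6] 3.1
top caliper 0.71 [182. 171. 261. 201.] n 805 med [0.663 0.215 0.01 ] ztop 0.015 rect [655.8 249.3] [ 69.  199.1] 6.2
side vblock_a 0.84 [203. 380. 234. 423.] n 902 med [0.56  0.372 0.036] ztop 0.046 rect [563.9 369.9] [30.4 51.9] 18.4
side vblock_a 0.63 [213. 335. 248. 375.]
[... 209 characters left out ...]
_small 0.74 [244. 304. 262. 330.] n 303 med [0.582 0.184 0.024] ztop 0.032 rect [585.  181.3] [34.  22.9] 81.8
side vblock_small 0.53 [255. 360. 320. 443.] n 1974 med [0.459 0.363 0.043] ztop 0.136 rect [463.9 355.3] [11.1 11.3] 51.6
side shaft 0.57 [295. 278. 320. 366.] n 1078 med [0.471 0.181 0.053] ztop 0.059 rect [474.6 164.5] [ 24.3 194.3] 10.1
side gauge 0.91 [257. 365. 316. 439.] n 1794 med [0.459 0.364 0.046] ztop 0.131 rect [462.8 356.4] [9.3 9.5] 0.1
side hex_bar 0.69 [338. 292. 364. 363.] n 982 med [0.395 0.158 0.026] ztop 0.03 rect [396.7 145.3] [ 21.2 153.1] 3.8
side caliper 0.72 [178. 301. 240. 387.] n 1403 med [0.658 0.223 0.009] ztop 0.013 rect [653.3 250.8] [ 70.9 202.1] 6.4
```

```bash
cat >> h.py <<'E'
def go(x,y,z,yawdeg):
    T=T_tool(); Rt=R.from_euler('xyz',[-np.pi/2,0,np.radians(yawdeg)]).as_matrix()
    dp=T[:3,:3].T@(np.array([x,y,z])-T[:3,3])*100
    rv=R.from_matrix(T[:3,:3].T@Rt).as_rotvec()
    s=bot.observe()
    print('t',round(float(s['clock']),2),'shift cm',np.round(dp,2),'rot',np.round(rv,3),'pos',np.round(T[:3,3],4),'rpy',np.round(np.degrees(s['tool_rot']),1),'F',np.round(s['force'],1),'w',round(float(s['grip_width']),4),'q',np.round(s['qpos'],2))
E
python3 -c "
from h import *
go(.565,.369,.25,-71)"
```

```text
t 1.05 shift cm [-71.37  -1.88  66.9 ] rot [0.    0.115 0.   ] pos [ 0.27   -0.5637  0.2313] rpy [-90.   -0.  -64.4] F [ 0.4  0.2 -0.1] w 0.0852 q [ 1.05  0.52 -0.04  1.6   0.02  1.02 -0.11]
```

Request:
arm_command --moves '[{"x":-71.4,"y":-1.9,"z":66.9,"ry":0.115,"gripper":1},{"x":-71.4,"y":-1.9,"z":66.9,"ry":0.115,"gripper":1},{"x":-71.4,"y":-1.9,"z":66.9,"ry":0.115,"gripper":1},{"x":-71.4,"y":-1.9,"z":66.9,"ry":0.115,"gripper":1},{"x":-71.4,"y":-1.9,"z":66.9,"ry":0.115,"gripper":1}]'

```text
invalid input at $.moves[0]: expected keys rx, ry, rz, x, y, z, gripper
```

```bash
python3 -c "
from h import *
go(.565,.369,.25,-71)"
```

```text
t 1.05 shift cm [-71.37  -1.88  66.9 ] rot [0.    0.115 0.   ] pos [ 0.27   -0.5637  0.2313] rpy [-90.   -0.  -64.4] F [ 0.4  0.2 -0.1] w 0.0852 q [ 1.05  0.52 -0.04  1.6   0.02  1.02 -0.11]
```

Request:
arm_command --moves '[{"x":-71.4,"y":-1.9,"z":66.9,"rx":0,"ry":0.115,"rz":0,"gripper":1},{"x":-71.4,"y":-1.9,"z":66.9,"rx":0,"ry":0.115,"rz":0,"gripper":1},{"x":-71.4,"y":-1.9,"z":66.9,"rx":0,"ry":0.115,"rz":0,"gripper":1},{"x":-71.4,"y":-1.9,"z":66.9,"rx":0,"ry":0.115,"rz":0,"gripper":1},{"x":-71.4,"y":-1.9,"z":66.9,"rx":0,"ry":0.115,"rz":0,"gripper":1}]'

```text
clock: 1.47
position: [0.3329, -0.3632, 0.2355]
tool_rot: [-1.571, -0.0, -1.239]
force: [2.7, -0.5, -0.1]
grip_width: 0.0855
```

```bash
python3 -c "
from h import *
go(.565,.369,.25,-71)"
```

```text
t 1.47 shift cm [-61.68  -1.47  45.78] rot [-0. -0.  0.] pos [ 0.3329 -0.3632  0.2355] rpy [-90.  -0. -71.] F [ 2.7 -0.5 -0.1] w 0.0855 q [ 0.76  0.31 -0.06  1.93  0.03  0.9  -0.56]
```

Request:
arm_command --moves '[{"x":-61.7,"y":-1.5,"z":45.8,"rx":0,"ry":0,"rz":0,"gripper":1},{"x":-61.7,"y":-1.5,"z":45.8,"rx":0,"ry":0,"rz":0,"gripper":1},{"x":-61.7,"y":-1.5,"z":45.8,"rx":0,"ry":0,"rz":0,"gripper":1},{"x":-61.7,"y":-1.5,"z":45.8,"rx":0,"ry":0,"rz":0,"gripper":1},{"x":-61.7,"y":-1.5,"z":45.8,"rx":0,"ry":0,"rz":0,"gripper":1}]'

```text
clock: 1.88
position: [0.3958, -0.1646, 0.2398]
tool_rot: [-1.57, -0.001, -1.239]
force: [1.7, -0.6, 0.7]
grip_width: 0.0855
```

Request:
arm_command --moves '[{"x":-44.9,"y":-1.1,"z":33.4,"rx":0,"ry":0,"rz":0,"gripper":1},{"x":-44.9,"y":-1.1,"z":33.4,"rx":0,"ry":0,"rz":0,"gripper":1},{"x":-44.9,"y":-1.1,"z":33.4,"rx":0,"ry":0,"rz":0,"gripper":1},{"x":-44.9,"y":-1.1,"z":33.4,"rx":0,"ry":0,"rz":0,"gripper":1},{"x":-44.9,"y":-1.1,"z":33.4,"rx":0,"ry":0,"rz":0,"gripper":1}]'

```text
clock: 2.3
position: [0.4591, 0.0341, 0.2439]
tool_rot: [-1.57, -0.0, -1.239]
force: [1.7, -0.8, 0.4]
grip_width: 0.0854
```

```bash
python3 -c "
from h import *
go(.565,.369,.25,-71)"
```

```text
t 2.3 shift cm [-28.22  -0.61  20.92] rot [-0.001 -0.     0.   ] pos [0.4591 0.0341 0.2439] rpy [-90.  -0. -71.] F [ 1.7 -0.8  0.4] w 0.0854 q [ 0.07  0.26 -0.32  1.99  0.1   0.91 -1.55]
```

Request:
arm_command --moves '[{"x":-28.2,"y":-0.6,"z":20.9,"rx":0,"ry":0,"rz":0,"gripper":1},{"x":-28.2,"y":-0.6,"z":20.9,"rx":0,"ry":0,"rz":0,"gripper":1},{"x":-28.2,"y":-0.6,"z":20.9,"rx":0,"ry":0,"rz":0,"gripper":1},{"x":-28.2,"y":-0.6,"z":20.9,"rx":0,"ry":0,"rz":0,"gripper":1},{"x":-28.2,"y":-0.6,"z":20.9,"rx":0,"ry":0,"rz":0,"gripper":1}]'

```text
clock: 2.72
position: [0.5219, 0.2327, 0.2472]
tool_rot: [-1.57, -0.0, -1.239]
force: [1.6, -0.8, 0.4]
grip_width: 0.0851
```

Request:
arm_command --moves '[{"x":-11.5,"y":-0.3,"z":8.6,"rx":0,"ry":0,"rz":0,"gripper":1},{"x":-11.5,"y":-0.3,"z":8.6,"rx":0,"ry":0,"rz":0,"gripper":1},{"x":-11.5,"y":-0.3,"z":8.6,"rx":0,"ry":0,"rz":0,"gripper":1},{"x":-11.5,"y":-0.3,"z":8.6,"rx":0,"ry":0,"rz":0,"gripper":1},{"x":-11.5,"y":-0.3,"z":8.6,"rx":0,"ry":0,"rz":0,"gripper":1}]'

```text
clock: 3.13
position: [0.5647, 0.3723, 0.2492]
tool_rot: [-1.571, 0.002, -1.235]
force: [0.5, 0.6, 0.1]
grip_width: 0.0855
```

```bash
cat > look.py <<'E'
import sys
from h import *
tag=sys.argv[1]; names=sys.argv[2:]
p,d,P=grab('wrist'); save(p,tag); np.savez(tag+'.npz',p=p,P=P)
for n in names:
    for r in bot.masks_of(n,'wrist')[:3]:
        if r['p']<.25: continue
        m=r['mask']; Q=P[m]; Q=Q[~np.isnan(Q[:,0])]
        zt=np.percentile(Q[:,2],95); top=Q[abs(Q[:,2]-zt)<.006]
        c,wh,a=cv2.minAreaRect((top[:,:2]*1000).astype(np.float32))
        print(n,round(r['p'],2),np.round(r['box']),'ztop',round(zt,4),'rect',np.round(c,1),np.round(wh,1),round(a,1))
E
python3 -c "
from h import *
go(.565,.369,.25,-71)"; python3 look.py w1 vblock_a gauge
```

```text
t 3.13 shift cm [ 0.32 -0.09 -0.08] rot [ 0.001  0.004 -0.002] pos [0.5647 0.3723 0.2492] rpy [-90.    0.1 -70.7] F [0.5 0.6 0.1] w 0.0855 q [-0.45  0.61 -0.36  1.42  0.22  1.15 -2.07]
vblock_a 0.77 [298. 197. 345. 234.] ztop 0.0457 rect [563.7 369.9] [30.2 50. ] 18.0
vblock_a 0.77 [380. 198. 439. 248.] ztop 0.0457 rect [589. 274.] [50.7 30. ] 82.6
gauge 0.78 [267. 261. 336. 366.] ztop 0.1484 rect [464.8 355.4] [11.2 11.5] 30.4
```

View pics/w1.png

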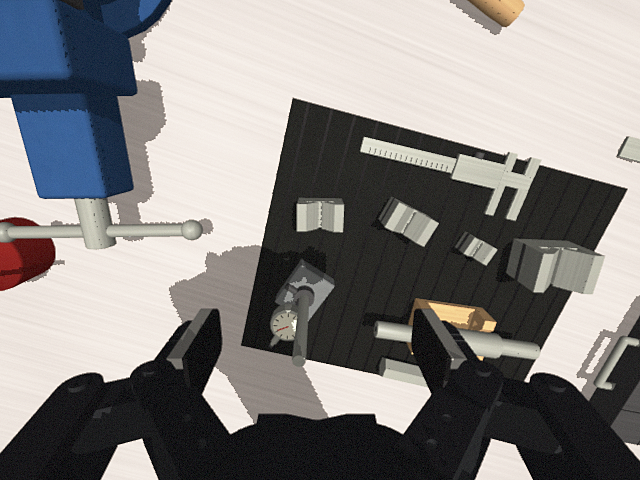

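```bash
python3 - <<'E'
from h import *
for f in ['w1.npz','top0.npz','side0.npz']:
    P=np.load(f)['P'].reshape(-1,3); P=P[~np.isnan(P[:,0])]
    c=np.array([.464,.355]); d=np.linalg.norm(P[:,:2]-c,axis=1)
    for lo,hi in [(.018,.030),(.034,.056),(.06,.12)]:
        Q=P[(d<.09)&(P[:,2]>lo)&(P[:,2]<hi)]
        if len(Q)<5: continue
        r=cv2.minAreaRect((Q[:,:2]*1000).astype(np.float32)); print(f,lo,len(Q),np.round(np.median(Q,0),3),np.round(r[0],1),np.round(r[1],1),round(r[2],1))
go(.564,.3698,.012,-71.7)
E
```

```text
w1.npz 0.018 1277 [0.477 0.356 0.027] [491.7 350.7] [ 54.7 116.5] 80.7
w1.npz 0.034 1336 [0.444 0.367 0.052] [472.5 365.1] [161.7  42.8] 2.9
w1.npz 0.06 343 [0.469 0.356 0.094] [467.  355.8] [ 6.7 12. ] 15.1
top0.npz 0.018 302 [0.477 0.344 0.026] [492.6 353.8] [120.2  63.2] 1.9
top0.npz 0.034 345 [0.437 0.359 0.051] [474. 363.] [158.   41.3] 2.8
top0.npz 0.06 42 [0.465 0.349 0.087] [464.7 350.3] [ 6.9 11.9] 72.8
side0.npz 0.018 550 [0.48  0.368 0.026] [497.1 357.3] [112.8  61.9] 2.3
side0.npz 0.034 928 [0.435 0.367 0.051] [472.5 365.1] [161.7  43. ] 2.6
side0.npz 0.06 161 [0.462 0.359 0.091] [462.5 358.4] [11.6  8.1] 21.6
t 3.28 shift cm [-3.400e-01  2.378e+01 -2.000e-02] rot [0.001 0.012 0.001] pos [0.5654 0.3668 0.2498] rpy [-90.  -0. -71.] F [ 0.6 -0.1  0.2] w 0.0854 q [-0.44  0.61 -0.36  1.42  0.22  1.15 -2.07]
```

Request:
arm_command --moves '[{"x":-0.3,"y":18,"z":0,"rx":0,"ry":0.012,"rz":0,"gripper":1},{"x":-0.3,"y":18,"z":0,"rx":0,"ry":0.012,"rz":0,"gripper":1},{"x":-0.3,"y":18,"z":0,"rx":0,"ry":0.012,"rz":0,"gripper":1},{"x":-0.3,"y":18,"z":0,"rx":0,"ry":0.012,"rz":0,"gripper":1},{"x":-0.3,"y":18,"z":0,"rx":0,"ry":0.012,"rz":0,"gripper":1}]'

```text
clock: 3.7
position: [0.5625, 0.3671, 0.0649]
tool_rot: [-1.577, -0.002, -1.252]
force: [-0.3, -0.5, -0.0]
grip_width: 0.0853
```

```bash
python3 -c "
from h import *
go(.564,.3698,.010,-71.7)"; python3 look.py w2 vblock_a
```

```text
t 3.7 shift cm [-0.22  5.49  0.26] rot [ 0.006 -0.001  0.002] pos [0.5625 0.3671 0.0649] rpy [-90.4  -0.1 -71.7] F [-0.3 -0.5 -0. ] w 0.0853 q [-0.47  0.8  -0.31  1.56  0.3   0.83 -2.15]
vblock_a 0.98 [268. 240. 362. 314.] ztop 0.0455 rect [563.7 370. ] [30.8 50.1] 18.4
vblock_a 0.57 [419. 237. 549. 335.] ztop 0.0454 rect [589.  274.1] [52.2 30.3] 82.5
```

View pics/w2.png

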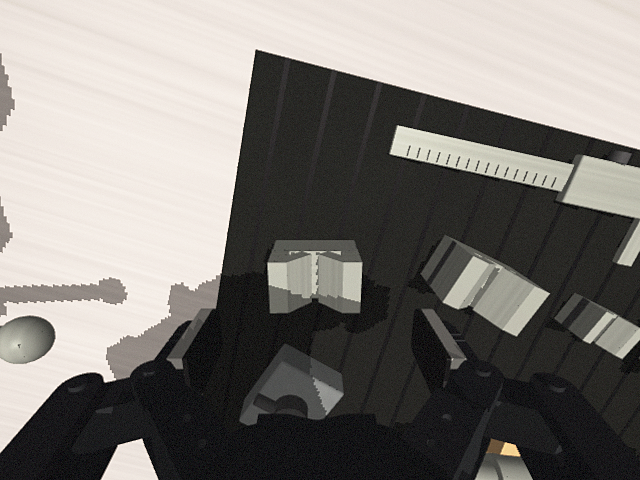

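Request:
arm_command --moves '[{"x":-0.2,"y":3.0,"z":0.2,"rx":0,"ry":0,"rz":0,"gripper":1},{"x":-0.2,"y":5.4,"z":0.2,"rx":0,"ry":0,"rz":0,"gripper":1},{"x":-0.2,"y":5.4,"z":0.2,"rx":0,"ry":0,"rz":0,"gripper":1},{"x":-0.2,"y":5.4,"z":0.2,"rx":0,"ry":0,"rz":0,"gripper":1}]'

```text
clock: 4.13
position: [0.5665, 0.3728, 0.0182]
tool_rot: [-1.57, 0.0, -1.252]
force: [0.1, 0.6, 0.6]
grip_width: 0.0854
```

```bash
python3 -c "
from h import *
go(.564,.3698,.010,-71.7)"
```

```text
t 4.13 shift cm [ 0.21  0.82 -0.33] rot [-0.001 -0.    -0.   ] pos [0.5665 0.3728 0.0182] rpy [-89.9   0.  -71.7] F [0.1 0.6 0.6] w 0.0854 q [-0.49  0.87 -0.29  1.56  0.33  0.75 -2.17]
```

Request:
arm_command --moves '[{"x":0.2,"y":0.8,"z":-0.3,"rx":0,"ry":0,"rz":0,"gripper":1},{"x":0.2,"y":0.8,"z":-0.3,"rx":0,"ry":0,"rz":0,"gripper":1},{"x":0.2,"y":0.8,"z":-0.3,"rx":0,"ry":0,"rz":0,"gripper":1}]'

```text
clock: 4.38
position: [0.564, 0.3699, 0.0094]
tool_rot: [-1.57, 0.0, -1.251]
force: [-0.6, 0.4, 0.6]
grip_width: 0.0856
```

```bash
python3 -c "
from h import *
go(.564,.3698,.010,-71.7)"
```

```text
t 4.38 shift cm [ 0.01 -0.06  0.  ] rot [-0.001  0.    -0.   ] pos [0.564  0.3699 0.0094] rpy [-89.9   0.  -71.7] F [-0.6  0.4  0.6] w 0.0856 q [-0.49  0.88 -0.29  1.57  0.33  0.73 -2.18]
```

Close with 50 N.

Request:
arm_command --moves '[{"x":0,"y":0,"z":0,"rx":0,"ry":0,"rz":0,"gripper":-1},{"x":0,"y":0,"z":0,"rx":0,"ry":0,"rz":0,"gripper":-1},{"x":0,"y":0,"z":0,"rx":0,"ry":0,"rz":0,"gripper":-1},{"x":0,"y":0,"z":0,"rx":0,"ry":0,"rz":0,"gripper":-1},{"x":0,"y":0,"z":0,"rx":0,"ry":0,"rz":0,"gripper":-1}]' --squeeze 50

```text
clock: 4.8
position: [0.5639, 0.37, 0.0087]
tool_rot: [-1.57, -0.0, -1.251]
force: [-0.6, -1.5, 6.2]
grip_width: 0.0497
```

Request:
arm_command --moves '[{"x":0,"y":-20,"z":0,"rx":0,"ry":0,"rz":0,"gripper":-1},{"x":0,"y":-20,"z":0,"rx":0,"ry":0,"rz":0,"gripper":-1},{"x":0,"y":-20,"z":0,"rx":0,"ry":0,"rz":0,"gripper":-1},{"x":0,"y":-20,"z":0,"rx":0,"ry":0,"rz":0,"gripper":-1},{"x":0,"y":-20,"z":0,"rx":0,"ry":0,"rz":0,"gripper":-1}]'

```text
clock: 5.22
position: [0.5636, 0.3701, 0.2114]
tool_rot: [-1.569, 0.001, -1.251]
force: [1.4, 0.3, -4.0]
grip_width: 0.0493
```

```bash
python3 - <<'E'
from h import *
c0=np.array([.5238,-.2248]); a=np.radians(6.6); Rm=np.array([[np.cos(a),-np.sin(a)],[np.sin(a),np.cos(a)]])
for n,v in dict(blk1=(-45,75),blk2=(-45,-75),shaft=(-45,0),gauge=(56,0)).items(): print(n,np.round(c0+Rm@np.array(v)/1000,4))
b=c0+Rm@np.array([-.045,-.075])
go(*b,.2,6.6)
E
python3 look.py w3 vblock_a
```

```text
blk1 [ 0.4705 -0.1555]
blk2 [ 0.4877 -0.3045]
shaft [ 0.4791 -0.23  ]
gauge [ 0.5794 -0.2184]
t 5.22 shift cm [ 61.65   1.05 -28.41] rot [-0.002 -1.366  0.   ] pos [0.5636 0.3701 0.2114] rpy [-89.9   0.  -71.7] F [ 1.4  0.3 -4. ] w 0.0493 q [-0.45  0.64 -0.35  1.47  0.24  1.08 -2.1 ]
vblock_a 0.91 [251. 278. 385. 390.] ztop 0.2481 rect [563.  371.5] [31.7 50.1] 17.6
vblock_a 0.83 [380. 202. 449. 256.] ztop 0.0455 rect [589.1 274. ] [51.1 29.9] 82.3
```

View pics/w3.png

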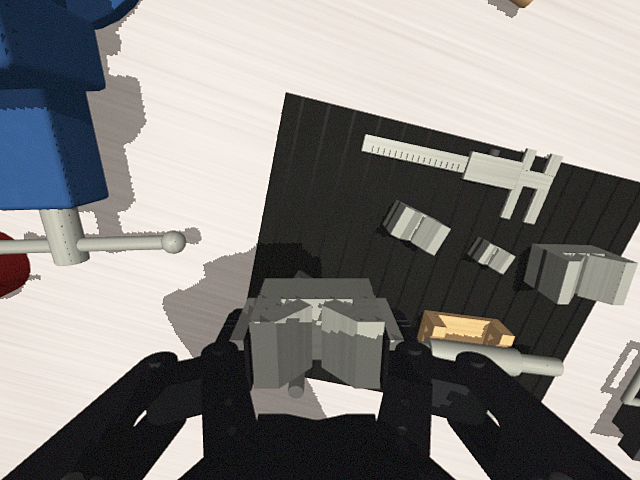

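Request:
arm_command --moves '[{"x":61.7,"y":1.0,"z":-28.4,"rx":0,"ry":-1.366,"rz":0,"gripper":-1},{"x":61.7,"y":1.0,"z":-28.4,"rx":0,"ry":-1.366,"rz":0,"gripper":-1},{"x":61.7,"y":1.0,"z":-28.4,"rx":0,"ry":-1.366,"rz":0,"gripper":-1},{"x":61.7,"y":1.0,"z":-28.4,"rx":0,"ry":-1.366,"rz":0,"gripper":-1},{"x":61.7,"y":1.0,"z":-28.4,"rx":0,"ry":-1.366,"rz":0,"gripper":-1}]'

```text
clock: 5.73
position: [0.5393, 0.1609, 0.2042]
tool_rot: [-1.572, 0.0, -0.619]
force: [1.4, -0.4, -2.6]
grip_width: 0.0492
```

```bash
python3 -c "
from h import *
go(.4877,-.3045,.2,6.6)"
```

```text
t 5.73 shift cm [ 22.82   0.45 -40.89] rot [ 0.001 -0.735 -0.001] pos [0.5393 0.1609 0.2042] rpy [-90.1   0.  -35.5] F [ 1.4 -0.4 -2.6] w 0.0492 q [-0.02  0.5  -0.51  1.78  0.29  0.95 -1.28]
```

Request:
arm_command --moves '[{"x":22.8,"y":0.4,"z":-40.9,"rx":0,"ry":-0.735,"rz":0,"gripper":-1},{"x":22.8,"y":0.4,"z":-40.9,"rx":0,"ry":-0.735,"rz":0,"gripper":-1},{"x":22.8,"y":0.4,"z":-40.9,"rx":0,"ry":-0.735,"rz":0,"gripper":-1},{"x":22.8,"y":0.4,"z":-40.9,"rx":0,"ry":-0.735,"rz":0,"gripper":-1},{"x":22.8,"y":0.4,"z":-40.9,"rx":0,"ry":-0.735,"rz":0,"gripper":-1}]'

```text
clock: 6.15
position: [0.5168, -0.0331, 0.2028]
tool_rot: [-1.571, 0.001, -0.035]
force: [1.4, -0.2, -4.5]
grip_width: 0.0494
```

```bash
python3 -c "
from h import *
go(.4877,-.3045,.2,6.6)"
```

```text
t 6.15 shift cm [ -1.97   0.28 -27.23] rot [-0.    -0.15  -0.001] pos [ 0.5168 -0.0331  0.2028] rpy [-90.    0.1  -2. ] F [ 1.4 -0.2 -4.5] w 0.0494 q [ 0.43  0.45 -0.64  1.89  0.33  0.91 -0.4 ]
```

Request:
arm_command --moves '[{"x":-2.0,"y":0.3,"z":-27.2,"rx":0,"ry":-0.15,"rz":0,"gripper":-1},{"x":-2.0,"y":0.3,"z":-27.2,"rx":0,"ry":-0.15,"rz":0,"gripper":-1},{"x":-2.0,"y":0.3,"z":-27.2,"rx":0,"ry":-0.15,"rz":0,"gripper":-1},{"x":-2.0,"y":0.3,"z":-27.2,"rx":0,"ry":-0.15,"rz":0,"gripper":-1},{"x":-2.0,"y":0.3,"z":-27.2,"rx":0,"ry":-0.15,"rz":0,"gripper":-1}]'

```text
clock: 6.57
position: [0.4936, -0.2363, 0.2005]
tool_rot: [-1.57, 0.001, 0.11]
force: [1.8, -0.5, -3.1]
grip_width: 0.049
```

```bash
python3 -c "
from h import *
go(.4877,-.3045,.12,6.6)"
```

```text
t 6.57 shift cm [-1.32  8.05 -6.71] rot [-0.    -0.006 -0.001] pos [ 0.4936 -0.2363  0.2005] rpy [-90.    0.    6.3] F [ 1.8 -0.5 -3.1] w 0.049 q [ 0.8   0.5  -0.63  1.81  0.35  0.94  0.13]
```

Request:
arm_command --moves '[{"x":-1.3,"y":8.0,"z":-6.5,"rx":0,"ry":-0.006,"rz":0,"gripper":-1},{"x":-1.3,"y":8.0,"z":-6.5,"rx":0,"ry":-0.006,"rz":0,"gripper":-1},{"x":-1.3,"y":8.0,"z":-6.5,"rx":0,"ry":-0.006,"rz":0,"gripper":-1},{"x":-1.3,"y":8.0,"z":-6.5,"rx":0,"ry":-0.006,"rz":0,"gripper":-1},{"x":-1.3,"y":8.0,"z":-6.5,"rx":0,"ry":-0.006,"rz":0,"gripper":-1}]'

```text
clock: 6.98
position: [0.488, -0.3002, 0.1197]
tool_rot: [-1.569, 0.002, 0.115]
force: [0.1, 0.5, -2.4]
grip_width: 0.0495
```

```bash
python3 -c "
from h import *
go(.4877,-.3045,.056,6.6)";python3 look.py w4 plate
```

```text
t 6.98 shift cm [-0.06  6.37 -0.44] rot [-0.002 -0.    -0.002] pos [ 0.488  -0.3002  0.1197] rpy [-89.9   0.1   6.6] F [ 0.1  0.5 -2.4] w 0.0495 q [ 0.84  0.64 -0.56  1.81  0.44  0.82  0.18]
plate 0.65 [211.   0. 581. 361.] ztop 0.052 rect [ 525.9 -257.5] [200.8 230.8] 6.4
```

View pics/w4.png

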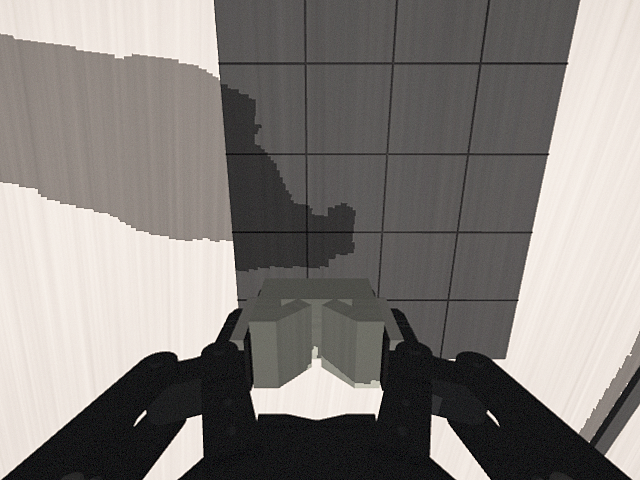

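Request:
arm_command --moves '[{"x":0,"y":3.0,"z":-0.3,"rx":0,"ry":0,"rz":0,"gripper":-1},{"x":0,"y":5.0,"z":-0.3,"rx":0,"ry":0,"rz":0,"gripper":-1},{"x":0,"y":6.0,"z":-0.3,"rx":0,"ry":0,"rz":0,"gripper":-1},{"x":0,"y":6.2,"z":-0.3,"rx":0,"ry":0,"rz":0,"gripper":-1},{"x":0,"y":6.2,"z":-0.3,"rx":0,"ry":0,"rz":0,"gripper":-1}]'

```text
clock: 7.5
position: [0.4897, -0.3027, 0.0596]
tool_rot: [-1.571, -0.0, 0.117]
force: [0.2, 0.8, -2.6]
grip_width: 0.0496
```

```bash
python3 -c "
from h import *
go(.4877,-.3045,.0547,6.6)"
```

```text
t 7.5 shift cm [-0.22  0.49 -0.15] rot [-0.     0.001  0.   ] pos [ 0.4897 -0.3027  0.0596] rpy [-90.   -0.    6.7] F [ 0.2  0.8 -2.6] w 0.0496 q [ 0.81  0.72 -0.51  1.84  0.51  0.72  0.12]
```

Request:
arm_command --moves '[{"x":-0.2,"y":0.3,"z":-0.1,"rx":0,"ry":0,"rz":0,"gripper":-1},{"x":-0.2,"y":0.5,"z":-0.1,"rx":0,"ry":0,"rz":0,"gripper":-1},{"x":-0.2,"y":0.5,"z":-0.1,"rx":0,"ry":0,"rz":0,"gripper":-1}]'

```text
clock: 7.75
position: [0.4875, -0.3049, 0.0547]
tool_rot: [-1.572, -0.001, 0.115]
force: [0.4, -0.5, -2.5]
grip_width: 0.0492
```

Not yet in contact by force; a little lower.

Request:
arm_command --moves '[{"x":0,"y":0.1,"z":0,"rx":0,"ry":0,"rz":0,"gripper":-1},{"x":0,"y":0.1,"z":0,"rx":0,"ry":0,"rz":0,"gripper":-1}]'

```text
clock: 7.92
position: [0.4876, -0.305, 0.0546]
tool_rot: [-1.572, -0.0, 0.115]
force: [-6.6, 1.6, 21.1]
grip_width: 0.0493
```

Request:
arm_command --moves '[{"x":0,"y":0,"z":0,"rx":0,"ry":0,"rz":0,"gripper":1},{"x":0,"y":0,"z":0,"rx":0,"ry":0,"rz":0,"gripper":1},{"x":0,"y":0,"z":0,"rx":0,"ry":0,"rz":0,"gripper":1},{"x":0,"y":0,"z":0,"rx":0,"ry":0,"rz":0,"gripper":1}]'

```text
clock: 8.25
position: [0.4874, -0.3046, 0.0532]
tool_rot: [-1.571, -0.0, 0.116]
force: [0.9, -0.1, 0.5]
grip_width: 0.0852
```

Request:
arm_command --moves '[{"x":0,"y":-16,"z":0,"rx":0,"ry":0,"rz":0,"gripper":1},{"x":0,"y":-16,"z":0,"rx":0,"ry":0,"rz":0,"gripper":1},{"x":0,"y":-16,"z":0,"rx":0,"ry":0,"rz":0,"gripper":1},{"x":0,"y":-16,"z":0,"rx":0,"ry":0,"rz":0,"gripper":1},{"x":0,"y":-16,"z":0,"rx":0,"ry":0,"rz":0,"gripper":1}]'

```text
clock: 8.67
position: [0.4898, -0.3054, 0.2197]
tool_rot: [-1.576, -0.007, 0.116]
force: [0.5, -1.0, 1.0]
grip_width: 0.0854
```

```bash
python3 -c "
from h import *
go(.589,.274,.2,82.5)"; python3 look.py w5 vblock_a plate
```

```text
t 8.67 shift cm [16.52  1.79 56.42] rot [ 0.009 -1.324  0.002] pos [ 0.4898 -0.3054  0.2197] rpy [-90.3  -0.4   6.6] F [ 0.5 -1.   1. ] w 0.0854 q [ 0.9   0.52 -0.62  1.73  0.35  1.    0.26]
plate 0.66 [242.   0. 490. 302.] ztop 0.0521 rect [ 524.4 -244.2] [200.4 259. ] 6.5
```

View pics/w5.png

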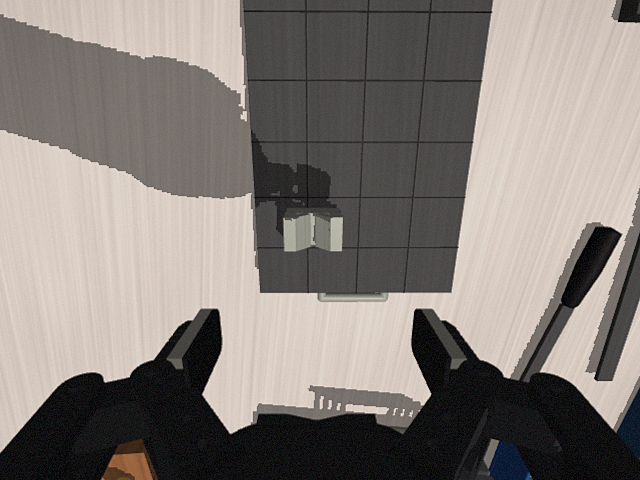

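Request:
arm_command --moves '[{"x":16.5,"y":1.8,"z":56.4,"rx":0.009,"ry":-1.324,"rz":0,"gripper":1},{"x":16.5,"y":1.8,"z":56.4,"rx":0.009,"ry":-1.324,"rz":0,"gripper":1},{"x":16.5,"y":1.8,"z":56.4,"rx":0.009,"ry":-1.324,"rz":0,"gripper":1},{"x":16.5,"y":1.8,"z":56.4,"rx":0.009,"ry":-1.324,"rz":0,"gripper":1},{"x":16.5,"y":1.8,"z":56.4,"rx":0.009,"ry":-1.324,"rz":0,"gripper":1}]'

```text
clock: 9.23
position: [0.5216, -0.0974, 0.2055]
tool_rot: [-1.565, -0.0, 0.747]
force: [1.0, 0.3, -0.2]
grip_width: 0.0853
```

```bash
python3 -c "
from h import *
go(.589,.274,.2,82.5)"
```

```text
t 9.23 shift cm [30.17  0.69 22.68] rot [-0.005 -0.693  0.002] pos [ 0.5216 -0.0974  0.2055] rpy [-89.7  -0.   42.8] F [ 1.   0.3 -0.2] w 0.0853 q [ 0.67  0.51 -0.81  1.84  0.44  0.98  0.42]
```

Request:
arm_command --moves '[{"x":30.2,"y":0.7,"z":22.7,"rx":0,"ry":-0.693,"rz":0,"gripper":1},{"x":30.2,"y":0.7,"z":22.7,"rx":0,"ry":-0.693,"rz":0,"gripper":1},{"x":30.2,"y":0.7,"z":22.7,"rx":0,"ry":-0.693,"rz":0,"gripper":1},{"x":30.2,"y":0.7,"z":22.7,"rx":0,"ry":-0.693,"rz":0,"gripper":1},{"x":30.2,"y":0.7,"z":22.7,"rx":0,"ry":-0.693,"rz":0,"gripper":1}]'

```text
clock: 9.65
position: [0.5602, 0.1073, 0.2022]
tool_rot: [-1.566, -0.003, 1.372]
force: [0.5, 0.4, 0.5]
grip_width: 0.0855
```

```bash
python3 -c "
from h import *
go(.589,.274,.15,82.5)"
```

```text
t 9.65 shift cm [16.9   5.27  0.45] rot [-0.004 -0.068  0.003] pos [0.5602 0.1073 0.2022] rpy [-89.7  -0.2  78.6] F [0.5 0.4 0.5] w 0.0855 q [ 0.35  0.63 -0.95  1.74  0.57  1.07  0.58]
```

Request:
arm_command --moves '[{"x":16.7,"y":5.2,"z":0.5,"rx":-0.004,"ry":-0.068,"rz":0,"gripper":1},{"x":16.7,"y":5.2,"z":0.5,"rx":-0.004,"ry":-0.068,"rz":0,"gripper":1},{"x":16.7,"y":5.2,"z":0.5,"rx":-0.004,"ry":-0.068,"rz":0,"gripper":1},{"x":16.7,"y":5.2,"z":0.5,"rx":-0.004,"ry":-0.068,"rz":0,"gripper":1},{"x":16.7,"y":5.2,"z":0.5,"rx":-0.004,"ry":-0.068,"rz":0,"gripper":1}]'

```text
clock: 10.07
position: [0.5872, 0.277, 0.1487]
tool_rot: [-1.568, -0.005, 1.44]
force: [0.0, 0.8, -0.3]
grip_width: 0.0852
```

```bash
python3 -c "
from h import *
go(.589,.274,.06,82.5)";python3 look.py w6 vblock_a vblock_small gauge
```

```text
t 10.07 shift cm [-0.31  8.86 -0.24] rot [-0.003  0.     0.005] pos [0.5872 0.277  0.1487] rpy [-89.8  -0.3  82.5] F [ 0.   0.8 -0.3] w 0.0852 q [ 0.01  0.8  -0.88  1.57  0.67  1.09  0.4 ]
vblock_a 0.91 [279. 223. 344. 268.] ztop 0.0455 rect [588.5 274.3] [50.1 30.3] 82.2
vblock_small 0.59 [183. 231. 230. 266.] ztop 0.0315 rect [583.9 181.5] [33.1 22.6] 82.4
gauge 0.94 [357.   0. 492. 116.] ztop 0.1392 rect [466.7 351.6] [10.9  4.4] 43.8
```

View pics/w6.png

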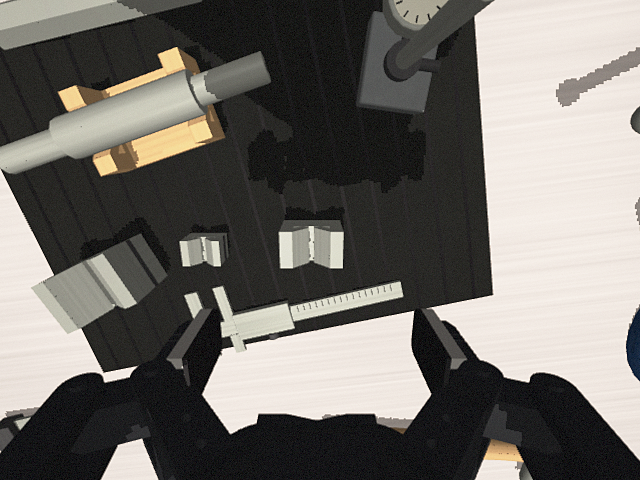

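Request:
arm_command --moves '[{"x":-0.3,"y":4.0,"z":-0.2,"rx":-0.003,"ry":0,"rz":0.005,"gripper":1},{"x":-0.3,"y":8.0,"z":-0.2,"rx":-0.003,"ry":0,"rz":0.005,"gripper":1},{"x":-0.3,"y":11.0,"z":-0.2,"rx":-0.003,"ry":0,"rz":0.005,"gripper":1},{"x":-0.3,"y":12.5,"z":-0.2,"rx":-0.003,"ry":0,"rz":0.005,"gripper":1},{"x":-0.3,"y":12.5,"z":-0.2,"rx":-0.003,"ry":0,"rz":0.005,"gripper":1}]'

```text
clock: 10.68
position: [0.5905, 0.2652, 0.0243]
tool_rot: [-1.572, 0.004, 1.432]
force: [0.3, -0.2, 0.4]
grip_width: 0.0854
```

```bash
python3 -c "
from h import *
go(.5887,.2742,.01,82.4)"
```

```text
t 10.68 shift cm [0.88 1.43 0.3 ] rot [ 0.001 -0.006 -0.004] pos [0.5905 0.2652 0.0243] rpy [-90.1   0.2  82.1] F [ 0.3 -0.2  0.4] w 0.0854 q [-0.03  0.94 -0.78  1.63  0.8   0.91  0.31]
```

Request:
arm_command --moves '[{"x":0.9,"y":0.0,"z":0.3,"rx":0,"ry":0,"rz":-0.004,"gripper":1},{"x":0.9,"y":1.4,"z":0.3,"rx":0,"ry":0,"rz":-0.004,"gripper":1},{"x":0.9,"y":1.4,"z":0.3,"rx":0,"ry":0,"rz":-0.004,"gripper":1},{"x":0.9,"y":1.4,"z":0.3,"rx":0,"ry":0,"rz":-0.004,"gripper":1}]'

```text
clock: 11.02
position: [0.5903, 0.2769, 0.0142]
tool_rot: [-1.576, -0.003, 1.434]
force: [-0.1, 0.3, -0.4]
grip_width: 0.0851
```

```bash
python3 -c "
from h import *
go(.5887,.2742,.01,82.4)"
```

```text
t 11.02 shift cm [-0.29  0.42  0.12] rot [ 0.006 -0.004  0.003] pos [0.5903 0.2769 0.0142] rpy [-90.3  -0.2  82.1] F [-0.1  0.3 -0.4] w 0.0851 q [-0.05  0.96 -0.77  1.63  0.82  0.9   0.29]
```

Request:
arm_command --moves '[{"x":-0.2,"y":0.3,"z":0.1,"rx":0.005,"ry":0,"rz":0,"gripper":1},{"x":-0.2,"y":0.3,"z":0.1,"rx":0.005,"ry":0,"rz":0,"gripper":1},{"x":-0.2,"y":0.3,"z":0.1,"rx":0.005,"ry":0,"rz":0,"gripper":1}]'

```text
clock: 11.27
position: [0.589, 0.2745, 0.0105]
tool_rot: [-1.571, -0.003, 1.433]
force: [0.3, -0.2, -0.8]
grip_width: 0.0855
```

```bash
python3 -c "
from h import *
go(.5887,.2742,.01,82.4)"
```

```text
t 11.27 shift cm [-0.03  0.05  0.02] rot [ 0.    -0.005  0.003] pos [0.589  0.2745 0.0105] rpy [-90.   -0.1  82.1] F [ 0.3 -0.2 -0.8] w 0.0855 q [-0.05  0.96 -0.77  1.63  0.82  0.89  0.29]
```

Request:
arm_command --moves '[{"x":0,"y":0,"z":0,"rx":0,"ry":0,"rz":0.003,"gripper":-1},{"x":0,"y":0,"z":0,"rx":0,"ry":0,"rz":0.003,"gripper":-1},{"x":0,"y":0,"z":0,"rx":0,"ry":0,"rz":0.003,"gripper":-1},{"x":0,"y":0,"z":0,"rx":0,"ry":0,"rz":0.003,"gripper":-1},{"x":0,"y":0,"z":0,"rx":0,"ry":0,"rz":0.003,"gripper":-1}]'

```text
clock: 11.68
position: [0.5888, 0.2747, 0.0104]
tool_rot: [-1.571, 0.001, 1.434]
force: [-1.8, -2.4, 5.3]
grip_width: 0.0496
```

Request:
arm_command --moves '[{"x":0,"y":-19,"z":0,"rx":0,"ry":0,"rz":0,"gripper":-1},{"x":0,"y":-19,"z":0,"rx":0,"ry":0,"rz":0,"gripper":-1},{"x":0,"y":-19,"z":0,"rx":0,"ry":0,"rz":0,"gripper":-1},{"x":0,"y":-19,"z":0,"rx":0,"ry":0,"rz":0,"gripper":-1},{"x":0,"y":-19,"z":0,"rx":0,"ry":0,"rz":0,"gripper":-1}]'

```text
clock: 12.1
position: [0.5892, 0.2757, 0.2046]
tool_rot: [-1.573, -0.002, 1.434]
force: [0.2, -0.1, -3.9]
grip_width: 0.0493
```

```bash
python3 -c "
from h import *
go(.4705,-.1555,.2,6.6)"; python3 look.py w7 vblock_a gauge
```

```text
t 12.1 shift cm [-44.33   0.37   5.88] rot [1.000e-03 1.319e+00 3.000e-03] pos [0.5892 0.2757 0.2046] rpy [-90.1  -0.1  82.2] F [ 0.2 -0.1 -3.9] w 0.0493 q [ 0.02  0.74 -0.91  1.53  0.61  1.18  0.43]
vblock_a 0.94 [249. 283. 380. 391.] ztop 0.2394 rect [589.3 276.1] [50.7 31.6] 82.2
gauge 0.56 [349.   0. 448. 116.] ztop 0.1545 rect [463.7 354.8] [11.4 12.4] 59.3
```

View pics/w7.png

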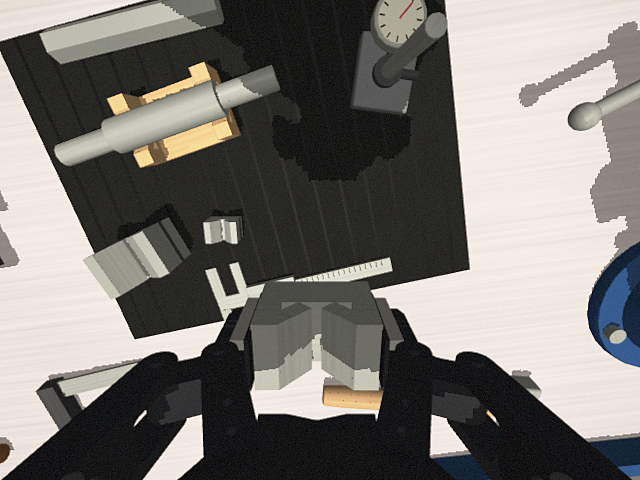

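Request:
arm_command --moves '[{"x":-44.3,"y":0.4,"z":5.9,"rx":0,"ry":1.319,"rz":0,"gripper":-1},{"x":-44.3,"y":0.4,"z":5.9,"rx":0,"ry":1.319,"rz":0,"gripper":-1},{"x":-44.3,"y":0.4,"z":5.9,"rx":0,"ry":1.319,"rz":0,"gripper":-1},{"x":-44.3,"y":0.4,"z":5.9,"rx":0,"ry":1.319,"rz":0,"gripper":-1},{"x":-44.3,"y":0.4,"z":5.9,"rx":0,"ry":1.319,"rz":0,"gripper":-1}]'

```text
clock: 12.67
position: [0.5315, 0.0718, 0.1965]
tool_rot: [-1.569, 0.003, 0.802]
force: [1.8, -0.6, -3.4]
grip_width: 0.0494
```

```bash
python3 -c "
from h import *
go(.4705,-.1555,.2,6.6)"
```

```text
t 12.67 shift cm [-20.58  -0.31 -11.41] rot [-0.001  0.687 -0.003] pos [0.5315 0.0718 0.1965] rpy [-89.9   0.2  46. ] F [ 1.8 -0.6 -3.4] w 0.0494 q [ 0.35  0.54 -0.82  1.84  0.47  0.98  0.13]
```

Request:
arm_command --moves '[{"x":-20.6,"y":-0.2,"z":-11.4,"rx":0,"ry":0.687,"rz":-0.003,"gripper":-1},{"x":-20.6,"y":-0.2,"z":-11.4,"rx":0,"ry":0.687,"rz":-0.003,"gripper":-1},{"x":-20.6,"y":-0.2,"z":-11.4,"rx":0,"ry":0.687,"rz":-0.003,"gripper":-1},{"x":-20.6,"y":-0.2,"z":-11.4,"rx":0,"ry":0.687,"rz":-0.003,"gripper":-1},{"x":-20.6,"y":-0.2,"z":-11.4,"rx":0,"ry":0.687,"rz":-0.003,"gripper":-1}]'

```text
clock: 13.08
position: [0.4785, -0.1294, 0.1988]
tool_rot: [-1.569, -0.0, 0.177]
force: [1.4, -0.5, -3.5]
grip_width: 0.0495
```

```bash
python3 -c "
from h import *
go(.4705,-.1555,.12,6.6)"
```

```text
t 13.08 shift cm [-1.25  7.88 -2.43] rot [-0.001  0.062  0.   ] pos [ 0.4785 -0.1294  0.1988] rpy [-89.9  -0.   10.2] F [ 1.4 -0.5 -3.5] w 0.0495 q [ 0.67  0.43 -0.67  1.94  0.34  0.89 -0.  ]
```

Request:
arm_command --moves '[{"x":-1.2,"y":7.9,"z":-2.4,"rx":0,"ry":0.062,"rz":0,"gripper":-1},{"x":-1.2,"y":7.9,"z":-2.4,"rx":0,"ry":0.062,"rz":0,"gripper":-1},{"x":-1.2,"y":7.9,"z":-2.4,"rx":0,"ry":0.062,"rz":0,"gripper":-1},{"x":-1.2,"y":7.9,"z":-2.4,"rx":0,"ry":0.062,"rz":0,"gripper":-1},{"x":-1.2,"y":7.9,"z":-2.4,"rx":0,"ry":0.062,"rz":0,"gripper":-1}]'

```text
clock: 13.5
position: [0.4732, -0.1522, 0.1212]
tool_rot: [-1.569, -0.001, 0.123]
force: [0.7, 0.1, -2.9]
grip_width: 0.0492
```

```bash
python3 -c "
from h import *
go(.4705,-.1555,.06,6.6)"
```

```text
t 13.5 shift cm [-0.32  6.12 -0.3 ] rot [-0.002  0.008  0.001] pos [ 0.4732 -0.1522  0.1212] rpy [-89.9  -0.1   7. ] F [ 0.7  0.1 -2.9] w 0.0492 q [ 0.64  0.54 -0.59  2.01  0.44  0.72 -0.1 ]
```

Request:
arm_command --moves '[{"x":-0.3,"y":3.0,"z":-0.3,"rx":0,"ry":0.008,"rz":0,"gripper":-1},{"x":-0.3,"y":5.0,"z":-0.3,"rx":0,"ry":0.008,"rz":0,"gripper":-1},{"x":-0.3,"y":5.9,"z":-0.3,"rx":0,"ry":0.008,"rz":0,"gripper":-1},{"x":-0.3,"y":5.9,"z":-0.3,"rx":0,"ry":0.008,"rz":0,"gripper":-1},{"x":-0.3,"y":5.9,"z":-0.3,"rx":0,"ry":0.008,"rz":0,"gripper":-1}]'

```text
clock: 13.92
position: [0.4714, -0.1559, 0.0632]
tool_rot: [-1.57, -0.003, 0.115]
force: [-0.4, 0.4, -3.4]
grip_width: 0.0491
```

```bash
python3 -c "
from h import *
go(.4705,-.1555,.0564,6.6)"
```

```text
t 13.92 shift cm [-0.09  0.68  0.05] rot [-0.    -0.     0.003] pos [ 0.4714 -0.1559  0.0632] rpy [-90.   -0.2   6.6] F [-0.4  0.4 -3.4] w 0.0491 q [ 0.59  0.63 -0.51  2.04  0.54  0.6  -0.18]
```

Request:
arm_command --moves '[{"x":-0.1,"y":0.5,"z":0.05,"rx":0,"ry":0,"rz":0.003,"gripper":-1},{"x":-0.1,"y":0.6,"z":0.05,"rx":0,"ry":0,"rz":0.003,"gripper":-1},{"x":-0.1,"y":0.6,"z":0.05,"rx":0,"ry":0,"rz":0.003,"gripper":-1}]'

```text
clock: 14.17
position: [0.4699, -0.1561, 0.0566]
tool_rot: [-1.571, 0.0, 0.114]
force: [-1.0, 0.1, -4.1]
grip_width: 0.0493
```

Request:
arm_command --moves '[{"x":0.05,"y":0.1,"z":0,"rx":0,"ry":0,"rz":0,"gripper":-1},{"x":0.05,"y":0.1,"z":0,"rx":0,"ry":0,"rz":0,"gripper":-1}]'

```text
clock: 14.33
position: [0.47, -0.1562, 0.0563]
tool_rot: [-1.571, 0.001, 0.114]
force: [-9.3, 2.5, 24.8]
grip_width: 0.0496
```

Contact with the plate. Release and lift.

Request:
arm_command --moves '[{"x":0,"y":-0.1,"z":0,"rx":0,"ry":0,"rz":0,"gripper":1},{"x":0,"y":-0.1,"z":0,"rx":0,"ry":0,"rz":0,"gripper":1},{"x":0,"y":-0.1,"z":0,"rx":0,"ry":0,"rz":0,"gripper":1},{"x":0,"y":-0.1,"z":0,"rx":0,"ry":0,"rz":0,"gripper":1}]'

```text
clock: 14.67
position: [0.4703, -0.1561, 0.0563]
tool_rot: [-1.57, 0.001, 0.114]
force: [-0.3, 0.5, 0.6]
grip_width: 0.0853
```

Request:
arm_command --moves '[{"x":0,"y":-15,"z":0,"rx":0,"ry":0,"rz":0,"gripper":1},{"x":0,"y":-15,"z":0,"rx":0,"ry":0,"rz":0,"gripper":1},{"x":0,"y":-15,"z":0,"rx":0,"ry":0,"rz":0,"gripper":1},{"x":0,"y":-15,"z":0,"rx":0,"ry":0,"rz":0,"gripper":1},{"x":0,"y":-15,"z":0,"rx":0,"ry":0,"rz":0,"gripper":1}]'

```text
clock: 15.08
position: [0.4723, -0.1565, 0.2111]
tool_rot: [-1.574, -0.005, 0.113]
force: [0.6, -0.4, -0.4]
grip_width: 0.0856
```

```bash
cat > fit.py <<'E'
from h import *
def cyl(P,c,rad,zlo,zhi):
    Q=P.reshape(-1,3); Q=Q[~np.isnan(Q[:,0])]
    Q=Q[(np.linalg.norm(Q[:,:2]-c,axis=1)<rad)&(Q[:,2]>zlo)&(Q[:,2]<zhi)]
    m=Q.mean(0); w,v=np.linalg.eigh(np.cov(Q.T)); r=cv2.minAreaRect((Q[:,:2]*1000).astype(np.float32))
    print(len(Q),'mean',np.round(m,4),'axis',np.round(v[:,2],3),'zmax',np.round(np.percentile(Q[:,2],98),4),np.round(r[0],1),np.round(r[1],1),round(r[2],1))
    return Q
E
python3 - <<'E'
from fit import *
for f in ['w7.npz','top0.npz','side0.npz']:
    P=np.load(f)['P']; print(f); cyl(P,np.array([.4735,.165]),.12,.0445,.08)
go(.474,.165,.2,10)
p,d,P=grab('top'); save(p,'top1'); np.savez('top1.npz',p=p,P=P)
for r in bot.masks_of('vblock_a','top'):
    Q=P[r['mask']]; zt=np.percentile(Q[:,2],95); t=Q[Q[:,2]>zt-.006]; q=cv2.minAreaRect((t[:,:2]*1000).astype(np.float32)); print(round(r['p'],2),zt,np.round(q[0],1),np.round(q[1],1),q[2])
E
```

```text
w7.npz
8006 mean [0.482  0.1648 0.0544] axis [-0.334  0.942 -0.006] zmax 0.0606 [513.2 174.9] [118.9 200.1] 16.1
top0.npz
890 mean [0.4816 0.1592 0.0543] axis [-0.294  0.956 -0.008] zmax 0.0621 [497.5 172.2] [117.7 194.9] 26.6
side0.npz
1221 mean [0.4814 0.1687 0.0535] axis [-0.38   0.925 -0.011] zmax 0.0604 [481.5 156.3] [122.2 194.2] 42.8
t 15.08 shift cm [ 3.79  1.04 31.93] rot [ 0.003 -0.061  0.005] pos [ 0.4723 -0.1565  0.2111] rpy [-90.2  -0.3   6.5] F [ 0.6 -0.4 -0.4] w 0.0856 q [ 0.72  0.41 -0.67  1.93  0.32  0.9   0.  ]
0.57 nan [0. 0.] [0. 0.] 0.0
```

View pics/top1.png

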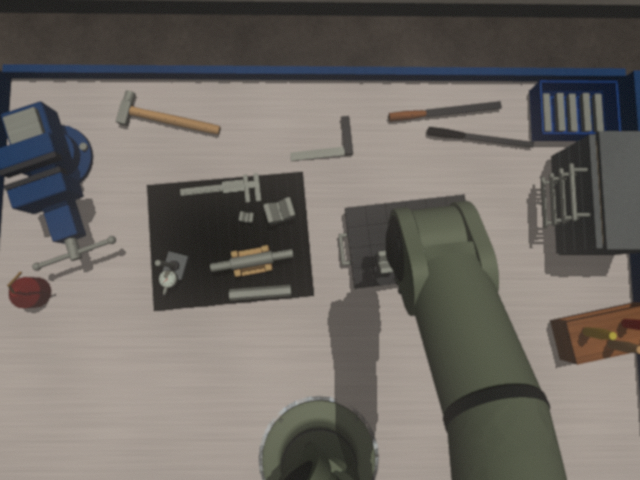

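```bash
python3 - <<'E'
from fit import *
for f in ['w7.npz','top1.npz','side0.npz']:
    P=np.load(f)['P'].reshape(-1,3); P=P[~np.isnan(P[:,0])]
    c=np.array([.4735,.165]); th=np.radians(100)
    for i in range(4):
        u=np.array([np.cos(th),np.sin(th)]); n=np.array([-u[1],u[0]])
        a=(P[:,:2]-c)@u; b=(P[:,:2]-c)@n
        Q=P[(abs(a)<.105)&(abs(b)<.02)&(P[:,2]>.046)]
        M=Q[abs((Q[:,:2]-c)@u)<.045]
        w,v=np.linalg.eigh(np.cov(Q[:,:2].T)); th=np.arctan2(v[1,1],v[0,1])%np.pi
        r=cv2.minAreaRect((Q[:,:2]*1000).astype(np.float32)); c=np.array(r[0])/1000
        aa=(Q[:,:2]-c)@u
    print(f,len(Q),np.round(r[0],1),np.round(r[1],1),round(r[2],1),'pca',round(np.degrees(th),1),'top z',np.percentile(M[:,2],97))
E
```

```text
w7.npz 7329 [474.3 163.4] [ 29.6 200.5] 10.4 pca 100.3 top z 0.059538146127756215
top1.npz 818 [476.8 161.7] [ 29.3 199.7] 10.2 pca 100.3 top z 0.06138460055857664
side0.npz 1084 [475.3 162.2] [ 29.1 201.6] 10.4 pca 100.2 top z 0.05949485091679878
```

Request:
arm_command --moves '[{"x":3.8,"y":1.0,"z":31.7,"rx":0,"ry":-0.066,"rz":0,"gripper":0.5},{"x":3.8,"y":1.0,"z":31.7,"rx":0,"ry":-0.066,"rz":0,"gripper":0.5},{"x":3.8,"y":1.0,"z":31.7,"rx":0,"ry":-0.066,"rz":0,"gripper":0.5},{"x":3.8,"y":1.0,"z":31.7,"rx":0,"ry":-0.066,"rz":0,"gripper":0.5},{"x":3.8,"y":1.0,"z":31.7,"rx":0,"ry":-0.066,"rz":0,"gripper":0.5}]'

```text
clock: 15.6
position: [0.4705, 0.0538, 0.1986]
tool_rot: [-1.57, 0.003, 0.179]
force: [1.8, -0.3, -0.1]
grip_width: 0.064
```

```bash
python3 -c "
from h import *
go(.4748,.1625,.15,10.3)"
```

```text
t 15.6 shift cm [ 2.38  4.86 10.61] rot [-0.001 -0.    -0.003] pos [0.4705 0.0538 0.1986] rpy [-90.    0.2  10.3] F [ 1.8 -0.3 -0.1] w 0.064 q [ 0.34  0.41 -0.73  1.99  0.35  0.87 -0.4 ]
```

Request:
arm_command --moves '[{"x":2.3,"y":4.8,"z":10.4,"rx":0,"ry":0,"rz":-0.003,"gripper":0.5},{"x":2.3,"y":4.8,"z":10.4,"rx":0,"ry":0,"rz":-0.003,"gripper":0.5},{"x":2.3,"y":4.8,"z":10.4,"rx":0,"ry":0,"rz":-0.003,"gripper":0.5},{"x":2.3,"y":4.8,"z":10.4,"rx":0,"ry":0,"rz":-0.003,"gripper":0.5},{"x":2.3,"y":4.8,"z":10.4,"rx":0,"ry":0,"rz":-0.003,"gripper":0.5}]'

```text
clock: 16.02
position: [0.4739, 0.1603, 0.1499]
tool_rot: [-1.57, 0.001, 0.184]
force: [0.2, -0.9, -0.0]
grip_width: 0.064
```

```bash
python3 -c "
from h import *
go(.4748,.1625,.07,10.3)"; python3 look.py w8 shaft
```

```text
t 16.02 shift cm [0.14 7.99 0.19] rot [-0.001  0.004 -0.001] pos [0.4739 0.1603 0.1499] rpy [-89.9   0.1  10.5] F [ 0.2 -0.9 -0. ] w 0.064 q [ 0.08  0.52 -0.69  1.97  0.45  0.81 -0.69]
shaft 0.96 [301. 105. 338. 355.] ztop 0.0589 rect [474.7 163.6] [ 24.6 199.1] 10.3
```

View pics/w8.png

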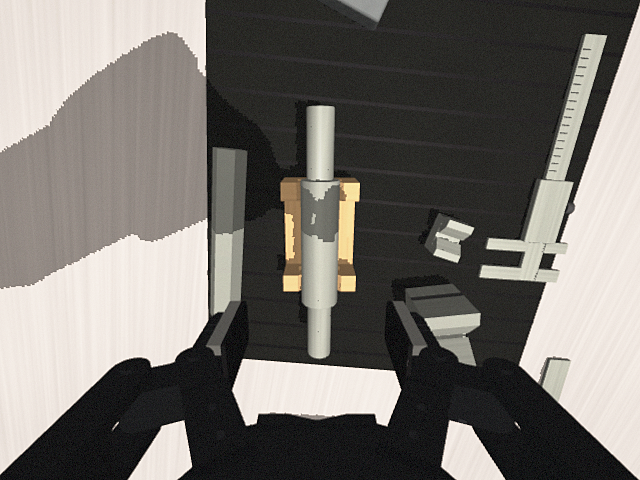

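```bash
python3 - <<'E'
from h import *
z=np.load('w8.npz'); P=z['P']; p=z['p'].astype(int)
m=(p[...,0]>150)&(p[...,0]-p[...,2]>50)&(P[...,2]>.034)&(P[...,2]<.046)
Q=P[m]; Q=Q[np.linalg.norm(Q[:,:2]-[.4748,.163],axis=1)<.08]
th=np.radians(100.3);u=np.array([np.cos(th),np.sin(th)]); a=(Q[:,:2]-[.4748,.163])@u
print(len(Q),np.percentile(Q[:,2],[5,95]),np.histogram(a*1000,bins=np.arange(-60,61,5)))
r=cv2.minAreaRect((Q[:,:2]*1000).astype(np.float32)); print(r)
E
```

```text
1110 [0.03913168 0.04185054] (array([  0,   0,   0,  80, 193, 199,  71,   0,   0,   0,   0,   0,   0,
         0,   0,   0,   1,   0,  41, 191, 227, 107,   0,   0]), array([-60, -55, -50, -45, -40, -35, -30, -25, -20, -15, -10,  -5,   0,
         5,  10,  15,  20,  25,  30,  35,  40,  45,  50,  55,  60]))
((474.2979431152344, 165.37118530273438), (60.00003433227539, 90.16177368164062), 10.440205574035645)
```

Request:
arm_command --moves '[{"x":0.1,"y":4.0,"z":0.3,"rx":0,"ry":0.004,"rz":0,"gripper":0.5},{"x":0.1,"y":8.0,"z":0.3,"rx":0,"ry":0.004,"rz":0,"gripper":0.5},{"x":0.1,"y":8.0,"z":0.3,"rx":0,"ry":0.004,"rz":0,"gripper":0.5},{"x":0.1,"y":8.0,"z":0.3,"rx":0,"ry":0.004,"rz":0,"gripper":0.5}]'

```text
clock: 16.45
position: [0.4752, 0.1607, 0.0714]
tool_rot: [-1.571, 0.001, 0.175]
force: [0.0, 0.2, 0.8]
grip_width: 0.0642
```

```bash
python3 -c "
from h import *
go(.4746,.1633,.023,10.3)"
```

```text
t 16.45 shift cm [-0.01  4.84  0.27] rot [ 0.    -0.005 -0.001] pos [0.4752 0.1607 0.0714] rpy [-90.    0.1  10. ] F [0.  0.2 0.8] w 0.0642 q [-0.    0.64 -0.6   2.02  0.58  0.66 -0.81]
```

Request:
arm_command --moves '[{"x":0,"y":2.0,"z":0.2,"rx":0,"ry":-0.005,"rz":0,"gripper":0.5},{"x":0,"y":3.6,"z":0.2,"rx":0,"ry":-0.005,"rz":0,"gripper":0.5},{"x":0,"y":4.6,"z":0.2,"rx":0,"ry":-0.005,"rz":0,"gripper":0.5},{"x":0,"y":4.6,"z":0.2,"rx":0,"ry":-0.005,"rz":0,"gripper":0.5},{"x":0,"y":4.6,"z":0.2,"rx":0,"ry":-0.005,"rz":0,"gripper":0.5}]'

```text
clock: 16.87
position: [0.4764, 0.1637, 0.0272]
tool_rot: [-1.57, -0.003, 0.18]
force: [0.0, -0.2, 0.1]
grip_width: 0.0641
```

```bash
python3 -c "
from h import *
go(.4746,.1633,.023,10.3)"
```

```text
t 16.87 shift cm [-0.19  0.42 -0.01] rot [-0.     0.     0.003] pos [0.4764 0.1637 0.0272] rpy [-90.   -0.2  10.3] F [ 0.  -0.2  0.1] w 0.0641 q [-0.06  0.71 -0.53  2.03  0.66  0.57 -0.87]
```

Request:
arm_command --moves '[{"x":-0.2,"y":0.4,"z":0,"rx":0,"ry":0,"rz":0.003,"gripper":0.5},{"x":-0.2,"y":0.4,"z":0,"rx":0,"ry":0,"rz":0.003,"gripper":0.5},{"x":-0.2,"y":0.4,"z":0,"rx":0,"ry":0,"rz":0.003,"gripper":0.5}]'

```text
clock: 17.12
position: [0.474, 0.1634, 0.0224]
tool_rot: [-1.57, 0.0, 0.18]
force: [-0.4, -0.8, -0.2]
grip_width: 0.0642
```

Request:
arm_command --moves '[{"x":0,"y":0,"z":0,"rx":0,"ry":0,"rz":0,"gripper":-1},{"x":0,"y":0,"z":0,"rx":0,"ry":0,"rz":0,"gripper":-1},{"x":0,"y":0,"z":0,"rx":0,"ry":0,"rz":0,"gripper":-1},{"x":0,"y":0,"z":0,"rx":0,"ry":0,"rz":0,"gripper":-1},{"x":0,"y":0,"z":0,"rx":0,"ry":0,"rz":0,"gripper":-1}]' --squeeze 80

```text
clock: 17.53
position: [0.4756, 0.164, 0.0225]
tool_rot: [-1.569, -0.002, 0.18]
force: [7.8, 0.6, 4.7]
grip_width: 0.0282
```

Request:
arm_command --moves '[{"x":0,"y":-2,"z":0,"rx":0,"ry":0,"rz":0,"gripper":-1},{"x":0,"y":-6,"z":0,"rx":0,"ry":0,"rz":0,"gripper":-1},{"x":0,"y":-10,"z":0,"rx":0,"ry":0,"rz":0,"gripper":-1},{"x":0,"y":-14,"z":0,"rx":0,"ry":0,"rz":0,"gripper":-1},{"x":0,"y":-16,"z":0,"rx":0,"ry":0,"rz":0,"gripper":-1}]'

```text
clock: 17.95
position: [0.4744, 0.164, 0.1856]
tool_rot: [-1.57, -0.002, 0.181]
force: [1.8, -0.1, -5.8]
grip_width: 0.0277
```

```bash
python3 -c "
from h import *
go(.4791,-.2300,.2,6.6)"; python3 look.py w9 shaft
```

```text
t 17.95 shift cm [ -6.63  -1.5  -38.84] rot [-0.001  0.066  0.002] pos [0.4744 0.164  0.1856] rpy [-89.9  -0.1  10.4] F [ 1.8 -0.1 -5.8] w 0.0277 q [ 0.11  0.47 -0.73  1.94  0.4   0.88 -0.65]
shaft 0.72 [278.  76. 354. 419.] ztop 0.2219 rect [467.2 197.3] [ 24.5 130.2] 10.3
```

View pics/w9.png

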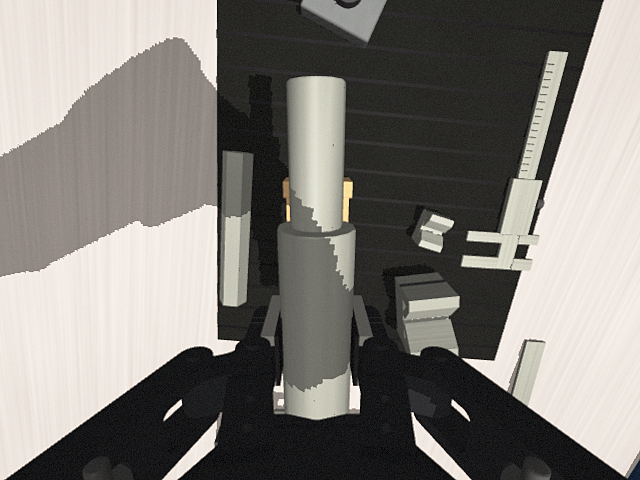

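```bash
python3 - <<'E'
from h import *
P=np.load('w9.npz')['P'].reshape(-1,3); P=P[~np.isnan(P[:,0])]
c=np.array([.4744,.164]); th=np.radians(100.4);u=np.array([np.cos(th),np.sin(th)]);n=np.array([-u[1],u[0]])
a=(P[:,:2]-c)@u; b=(P[:,:2]-c)@n
k=(abs(b)<.02)&(P[:,2]>.19)
print('far end',np.percentile(a[k],99.8))
for lo,hi in [(.0,.02),(.02,.045),(.052,.07),(.07,.085),(.085,.1)]:
    q=k&(a>lo)&(a<hi)&(abs(b)<.004); print(lo,hi,q.sum(),np.median(P[q,2]) if q.sum() else 0)
    q=k&(a>lo)&(a<hi); print('   lateral',(b[q].min()+b[q].max())/2)
E
```

```text
far end 0.0988351413666195
0.0 0.02 3081 0.2671286382170275
   lateral 2.5155459966626215e-07
0.02 0.045 1463 0.22147272211288438
   lateral 0.00028607707474252904
0.052 0.07 1214 0.216467446369001
   lateral 0.0010561285860639143
0.07 0.085 1163 0.21654449425874145
   lateral 0.0010675910300656788
0.085 0.1 1239 0.2165099116901557
   lateral 0.0010763170370679713
```

Request:
arm_command --moves '[{"x":-6.6,"y":0,"z":-38.8,"rx":0,"ry":0.066,"rz":0,"gripper":-1},{"x":-6.6,"y":0,"z":-38.8,"rx":0,"ry":0.066,"rz":0,"gripper":-1},{"x":-6.6,"y":0,"z":-38.8,"rx":0,"ry":0.066,"rz":0,"gripper":-1},{"x":-6.6,"y":0,"z":-38.8,"rx":0,"ry":0.066,"rz":0,"gripper":-1},{"x":-6.6,"y":0,"z":-38.8,"rx":0,"ry":0.066,"rz":0,"gripper":-1}]'

```text
clock: 18.47
position: [0.4752, -0.0469, 0.1802]
tool_rot: [-1.57, 0.003, 0.115]
force: [1.4, -0.1, -5.8]
grip_width: 0.0282
```

```bash
python3 -c "
from h import *
go(.4788,-.2303,.18,6.65)"
```

```text
t 18.47 shift cm [-1.750e+00  1.000e-02 -1.826e+01] rot [-0.001 -0.001 -0.003] pos [ 0.4752 -0.0469  0.1802] rpy [-90.    0.2   6.6] F [ 1.4 -0.1 -5.8] w 0.0282 q [ 0.51  0.43 -0.69  2.    0.37  0.84 -0.27]
```

Request:
arm_command --moves '[{"x":-1.7,"y":0,"z":-17.8,"rx":0,"ry":0,"rz":-0.003,"gripper":-1},{"x":-1.7,"y":0,"z":-17.8,"rx":0,"ry":0,"rz":-0.003,"gripper":-1},{"x":-1.7,"y":0,"z":-17.8,"rx":0,"ry":0,"rz":-0.003,"gripper":-1},{"x":-1.7,"y":0,"z":-17.8,"rx":0,"ry":0,"rz":-0.003,"gripper":-1},{"x":-1.7,"y":0,"z":-17.8,"rx":0,"ry":0,"rz":-0.003,"gripper":-1}]'

```text
clock: 18.88
position: [0.4779, -0.2302, 0.1795]
tool_rot: [-1.571, 0.001, 0.108]
force: [-2.1, 0.2, -6.5]
grip_width: 0.0276
```

```bash
python3 -c "
from h import *
go(.4788,-.2303,.10,6.65)"; python3 look.py w10 vblock_a
```

```text
t 18.88 shift cm [ 0.09  7.95 -0.01] rot [ 0.    -0.008 -0.001] pos [ 0.4779 -0.2302  0.1795] rpy [-90.    0.1   6.2] F [-2.1  0.2 -6.5] w 0.0276 q [ 0.81  0.5  -0.64  1.88  0.38  0.89  0.09]
vblock_a 0.66 [276. 126. 354. 174.] ztop 0.0921 rect [ 469.2 -156.7] [50.2 29.8] 6.3
```

View pics/w10.png

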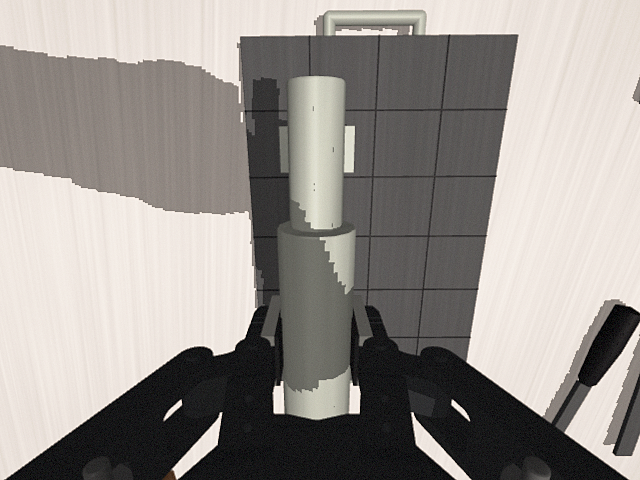

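Request:
arm_command --moves '[{"x":0.1,"y":3,"z":0,"rx":0,"ry":-0.008,"rz":0,"gripper":-1},{"x":0.1,"y":6,"z":0,"rx":0,"ry":-0.008,"rz":0,"gripper":-1},{"x":0.1,"y":8,"z":0,"rx":0,"ry":-0.008,"rz":0,"gripper":-1},{"x":0.1,"y":8,"z":0,"rx":0,"ry":-0.008,"rz":0,"gripper":-1},{"x":0.1,"y":8,"z":0,"rx":0,"ry":-0.008,"rz":0,"gripper":-1}]'

```text
clock: 19.4
position: [0.4804, -0.2223, 0.1006]
tool_rot: [-1.568, 0.0, 0.124]
force: [-0.7, -0.4, -5.6]
grip_width: 0.0283
```

```bash
python3 -c "
from h import *
go(.4788,-.2303,.072,6.65)"
```

```text
t 19.4 shift cm [-0.26  2.85 -0.78] rot [-0.002  0.008 -0.   ] pos [ 0.4804 -0.2223  0.1006] rpy [-89.9   0.    7.1] F [-0.7 -0.4 -5.6] w 0.0283 q [ 0.74  0.61 -0.58  1.94  0.49  0.73  0.  ]
```

Request:
arm_command --moves '[{"x":-0.2,"y":0,"z":-0.8,"rx":0,"ry":0.008,"rz":0,"gripper":-1},{"x":-0.2,"y":1,"z":-0.8,"rx":0,"ry":0.008,"rz":0,"gripper":-1},{"x":-0.2,"y":1.5,"z":-0.8,"rx":0,"ry":0.008,"rz":0,"gripper":-1},{"x":-0.2,"y":1.5,"z":-0.8,"rx":0,"ry":0.008,"rz":0,"gripper":-1},{"x":-0.2,"y":1.5,"z":-0.8,"rx":0,"ry":0.008,"rz":0,"gripper":-1}]'

```text
clock: 19.82
position: [0.48, -0.2316, 0.0866]
tool_rot: [-1.57, -0.002, 0.115]
force: [-0.2, 1.3, -6.7]
grip_width: 0.0284
```

```bash
python3 -c "
from h import *
go(.4788,-.2303,.07,6.65)"
```

```text
t 19.82 shift cm [-0.11  1.66  0.14] rot [-0.001 -0.001  0.002] pos [ 0.48   -0.2316  0.0866] rpy [-90.   -0.1   6.6] F [-0.2  1.3 -6.7] w 0.0284 q [ 0.75  0.64 -0.56  1.94  0.51  0.71 -0.  ]
```

Request:
arm_command --moves '[{"x":-0.1,"y":0.8,"z":0.1,"rx":0,"ry":0,"rz":0.002,"gripper":-1},{"x":-0.1,"y":1.3,"z":0.1,"rx":0,"ry":0,"rz":0.002,"gripper":-1},{"x":-0.1,"y":1.6,"z":0.1,"rx":0,"ry":0,"rz":0.002,"gripper":-1},{"x":-0.1,"y":1.6,"z":0.1,"rx":0,"ry":0,"rz":0.002,"gripper":-1},{"x":-0.1,"y":1.6,"z":0.1,"rx":0,"ry":0,"rz":0.002,"gripper":-1}]'

```text
clock: 20.23
position: [0.479, -0.2306, 0.0704]
tool_rot: [-1.57, 0.0, 0.115]
force: [0.5, 0.3, -6.6]
grip_width: 0.028
```

```bash
python3 -c "
from h import *
go(.4788,-.2303,.0685,6.65)"
```

```text
t 20.23 shift cm [-0.02  0.19  0.04] rot [-0.001 -0.001 -0.   ] pos [ 0.479  -0.2306  0.0704] rpy [-90.    0.    6.6] F [ 0.5  0.3 -6.6] w 0.028 q [ 0.73  0.66 -0.54  1.95  0.53  0.68 -0.02]
```

Request:
arm_command --moves '[{"x":0,"y":0.1,"z":0,"rx":0,"ry":0,"rz":0,"gripper":-1},{"x":0,"y":0.1,"z":0,"rx":0,"ry":0,"rz":0,"gripper":-1},{"x":0,"y":0.1,"z":0,"rx":0,"ry":0,"rz":0,"gripper":-1}]'

```text
clock: 20.48
position: [0.4791, -0.2309, 0.0697]
tool_rot: [-1.57, -0.0, 0.115]
force: [1.2, -0.6, -6.1]
grip_width: 0.028
```

Request:
arm_command --moves '[{"x":0,"y":0.1,"z":0,"rx":0,"ry":0,"rz":0,"gripper":-1},{"x":0,"y":0.1,"z":0,"rx":0,"ry":0,"rz":0,"gripper":-1},{"x":0,"y":0.1,"z":0,"rx":0,"ry":0,"rz":0,"gripper":-1}]'

```text
clock: 20.73
position: [0.4792, -0.2309, 0.0689]
tool_rot: [-1.571, -0.0, 0.115]
force: [-2.3, 0.1, 2.1]
grip_width: 0.028
```

Request:
arm_command --moves '[{"x":0,"y":0.03,"z":0,"rx":0,"ry":0,"rz":0,"gripper":-1},{"x":0,"y":0.03,"z":0,"rx":0,"ry":0,"rz":0,"gripper":-0.2},{"x":0,"y":0.03,"z":0,"rx":0,"ry":0,"rz":0,"gripper":0.3},{"x":0,"y":0.03,"z":0,"rx":0,"ry":0,"rz":0,"gripper":0.3},{"x":0,"y":0.03,"z":0,"rx":0,"ry":0,"rz":0,"gripper":0.3}]'

```text
clock: 21.15
position: [0.4792, -0.2308, 0.0684]
tool_rot: [-1.57, -0.0, 0.115]
force: [0.1, -1.2, -0.1]
grip_width: 0.0557
```

Request:
arm_command --moves '[{"x":0,"y":-3,"z":0,"rx":0,"ry":0,"rz":0,"gripper":0.3},{"x":0,"y":-7,"z":0,"rx":0,"ry":0,"rz":0,"gripper":0.3},{"x":0,"y":-11,"z":0,"rx":0,"ry":0,"rz":0,"gripper":0.3},{"x":0,"y":-15,"z":0,"rx":0,"ry":0,"rz":0,"gripper":0.3},{"x":0,"y":-17,"z":0,"rx":0,"ry":0,"rz":0,"gripper":0.3}]'

```text
clock: 21.57
position: [0.4802, -0.2309, 0.2428]
tool_rot: [-1.572, -0.004, 0.115]
force: [0.4, -0.4, 0.2]
grip_width: 0.0554
```

```bash
python3 look.py w11 shaft vblock_a; python3 - <<'E'
from h import *
go(.464,.355,.25,0)
p,d,P=grab('side'); save(p,'side1'); np.savez('side1.npz',p=p,P=P)
E
```

```text
shaft 0.74 [298. 117. 330. 333.] ztop 0.1049 rect [ 477.8 -231.5] [ 24.6 198.7] 6.5
vblock_a 0.57 [292. 272. 344. 316.] ztop 0.0917 rect [ 486.3 -302.5] [49.6 31.1] 5.8
t 21.72 shift cm [ 5.13 -1.1  58.43] rot [0.001 0.114 0.002] pos [ 0.4796 -0.2313  0.2398] rpy [-90.1  -0.1   6.5] F [-0.9 -0.2 -1.7] w 0.0553 q [ 0.85  0.43 -0.68  1.81  0.32  1.01  0.15]
```

View pics/w11.png

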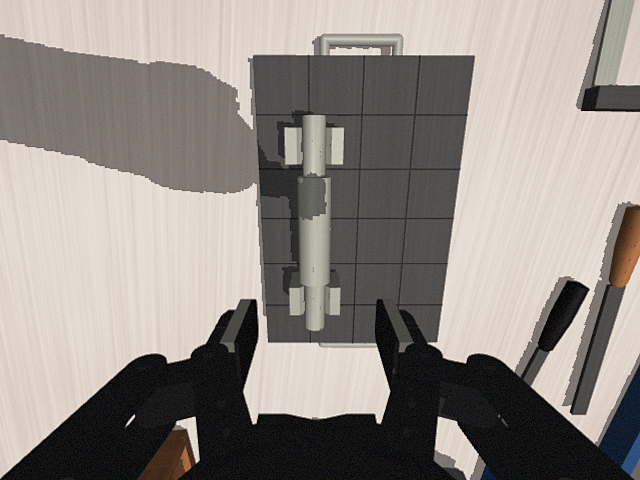

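View pics/side1.png

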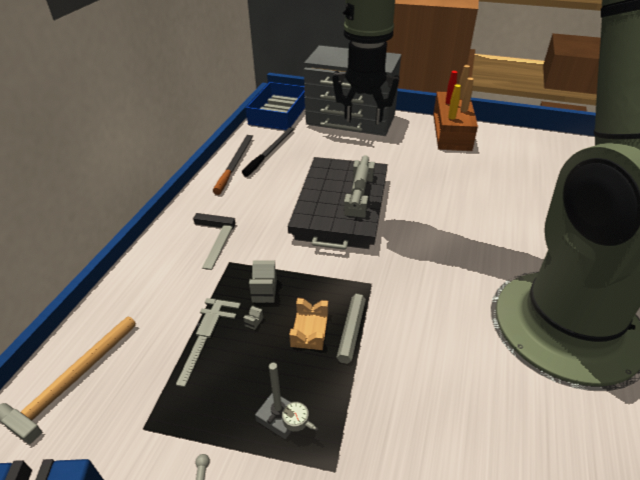

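```bash
python3 - <<'E'
from h import *
for f in ['side1.npz','top1.npz','w1.npz','w7.npz']:
    P=np.load(f)['P'].reshape(-1,3); P=P[~np.isnan(P[:,0])]
    d=np.linalg.norm(P[:,:2]-[.464,.355],axis=1)
    pt=P[(d<.03)&(P[:,2]>.148)&(P[:,2]<.162)]; 
    if len(pt)>4: r=cv2.minAreaRect((pt[:,:2]*1000).astype(np.float32)); post=np.array(r[0]); print(f,'post',np.round(r[0],1),np.round(r[1],1),len(pt))
    # dial face
    q=P[(d>.008)&(d<.075)&(P[:,2]>.047)&(P[:,2]<.058)]
    q=q[q[:,0]<.455] if f[0]!='s' else q[q[:,0]<.455]
    (c,rad)=cv2.minEnclosingCircle((q[:,:2]*1000).astype(np.float32)); r=cv2.minAreaRect((q[:,:2]*1000).astype(np.float32))
    print('  dial',len(q),np.round(c,1),rad,np.round(r[0],1),np.round(r[1],1),round(r[2],1),np.round(np.median(q[:,:2],0)*1000,1),np.median(q[:,2]))
    ft=P[(d<.05)&(P[:,2]>.020)&(P[:,2]<.030)]
    if len(ft)>4: r=cv2.minAreaRect((ft[:,:2]*1000).astype(np.float32)); print('  foot',np.round(r[0],1),np.round(r[1],1),round(r[2],1),len(ft))
    st=P[(d>.05)&(d<.09)&(P[:,2]>.030)&(P[:,2]<.048)&(P[:,0]<.43)]
    if len(st): k=np.argmax(np.linalg.norm(st[:,:2]-[.464,.355],axis=1)); print('  styl far',np.round(st[k],3),len(st))
E
python3 - <<'E'
import cv2
a=cv2.imread('pics/side1.png')[350:450,230:340]; cv2.imwrite('pics/sidecrop.png',cv2.resize(a,None,fx=5,fy=5,interpolation=cv2.INTER_CUBIC))
E
```

```text
side1.npz post [464. 355.] [12.7 11. ] 62
  dial 554 [424.8 363.3] 26.566558837890625 [428.7 362.3] [44.9 41.3] 24.5 [430.7 365.2] 0.052587266058124194
  foot [464.5 354.6] [50.7 60.1] 75.4 489
  styl far [0.392 0.376 0.047] 99
top1.npz post [465.8 352.3] [ 8.8 11.6] 28
  dial 253 [423.2 363.4] 30.432647705078125 [425.1 359.5] [56.1 39.7] 10.9 [432.7 362.7] 0.0530689357884464
  foot [466.4 353.4] [50.9 58.8] 75.2 290
  styl far [0.395 0.374 0.048] 19
w1.npz post [464.1 355.3] [12.2 11.2] 185
  dial 745 [422.8 366.7] 30.113971710205078 [423.3 367.4] [55.5 29.5] 12.6 [431.3 368.3] 0.05333751754405197
  foot [464.5 354.9] [50.2 59.6] 75.4 1233
  styl far [0.391 0.375 0.045] 58
w7.npz post [463.7 354.8] [11.4 12.4] 597
  dial 2035 [430.9 363.4] 20.791975021362305 [435.  362.5] [40.5 32.4] 81.2 [432.1 360.4] 0.053426349617259505
  foot [463.6 355.4] [50.7 59.8] 75.2 2546
```

View pics/sidecrop.png

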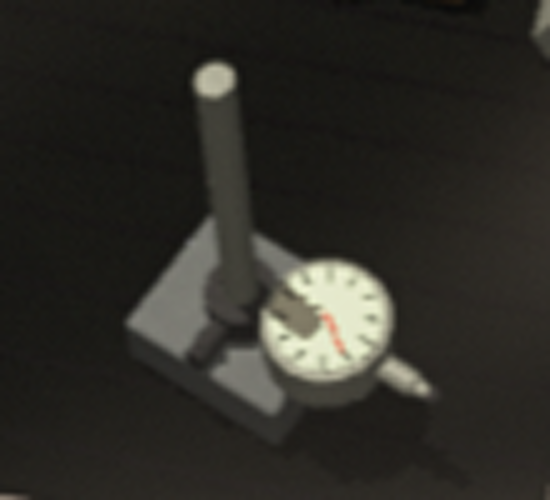

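```bash
python3 -c "
from h import *
go(.464,.355,.25,-14.7)"
```

```text
t 21.77 shift cm [ 5.2  -1.16 58.4 ] rot [0.    0.371 0.001] pos [ 0.479  -0.2311  0.2385] rpy [-90.   -0.    6.6] F [-0.2  1.1 -1.1] w 0.0553 q [ 0.85  0.43 -0.68  1.81  0.32  1.01  0.15]
```

Request:
arm_command --moves '[{"x":5.2,"y":-1.2,"z":58.4,"rx":0,"ry":0.371,"rz":0,"gripper":0.3},{"x":5.2,"y":-1.2,"z":58.4,"rx":0,"ry":0.371,"rz":0,"gripper":0.3},{"x":5.2,"y":-1.2,"z":58.4,"rx":0,"ry":0.371,"rz":0,"gripper":0.3},{"x":5.2,"y":-1.2,"z":58.4,"rx":0,"ry":0.371,"rz":0,"gripper":0.3},{"x":5.2,"y":-1.2,"z":58.4,"rx":0,"ry":0.371,"rz":0,"gripper":0.3}]'

```text
clock: 22.18
position: [0.4732, -0.0297, 0.2414]
tool_rot: [-1.571, 0.002, -0.259]
force: [1.4, 0.5, -0.3]
grip_width: 0.0554
```

```bash
python3 -c "
from h import *
go(.464,.355,.25,-14.7)"
```

```text
t 22.18 shift cm [-10.74  -0.83  36.95] rot [-0.    -0.002 -0.002] pos [ 0.4732 -0.0297  0.2414] rpy [-90.    0.1 -14.8] F [ 1.4  0.5 -0.3] w 0.0554 q [ 0.49  0.33 -0.68  1.95  0.25  0.95 -0.57]
```

Request:
arm_command --moves '[{"x":-10.7,"y":-0.8,"z":36.7,"rx":0,"ry":0,"rz":-0.002,"gripper":0.3},{"x":-10.7,"y":-0.8,"z":36.7,"rx":0,"ry":0,"rz":-0.002,"gripper":0.3},{"x":-10.7,"y":-0.8,"z":36.7,"rx":0,"ry":0,"rz":-0.002,"gripper":0.3},{"x":-10.7,"y":-0.8,"z":36.7,"rx":0,"ry":0,"rz":-0.002,"gripper":0.3},{"x":-10.7,"y":-0.8,"z":36.7,"rx":0,"ry":0,"rz":-0.002,"gripper":0.3}]'

```text
clock: 22.6
position: [0.4675, 0.1786, 0.2458]
tool_rot: [-1.571, -0.0, -0.256]
force: [1.5, -1.0, 0.5]
grip_width: 0.0556
```

```bash
python3 -c "
from h import *
go(.464,.355,.22,-14.7)"
```

```text
t 22.6 shift cm [-4.82  2.57 16.98] rot [0.001 0.    0.   ] pos [0.4675 0.1786 0.2458] rpy [-90.   -0.  -14.7] F [ 1.5 -1.   0.5] w 0.0556 q [ 0.09  0.38 -0.74  1.88  0.3   1.   -1.04]
```

Request:
arm_command --moves '[{"x":-4.8,"y":2.6,"z":16.6,"rx":0,"ry":0,"rz":0,"gripper":0.3},{"x":-4.8,"y":2.6,"z":16.6,"rx":0,"ry":0,"rz":0,"gripper":0.3},{"x":-4.8,"y":2.6,"z":16.6,"rx":0,"ry":0,"rz":0,"gripper":0.3},{"x":-4.8,"y":2.6,"z":16.6,"rx":0,"ry":0,"rz":0,"gripper":0.3},{"x":-4.8,"y":2.6,"z":16.6,"rx":0,"ry":0,"rz":0,"gripper":0.3}]'

```text
clock: 23.02
position: [0.4612, 0.3559, 0.2186]
tool_rot: [-1.57, 0.002, -0.25]
force: [-1.1, -0.1, -0.4]
grip_width: 0.055
```

```bash
python3 look.py w12 gauge; python3 -c "
from h import *
go(.464,.355,.17,-14.7)
P=np.load('w12.npz')['P'].reshape(-1,3); P=P[~np.isnan(P[:,0])]
d=np.linalg.norm(P[:,:2]-[.464,.355],axis=1)
pt=P[(d<.03)&(P[:,2]>.148)&(P[:,2]<.162)]
if len(pt)>3: print(cv2.minAreaRect((pt[:,:2]*1000).astype(np.float32)),len(pt))
"
```

```text
gauge 0.74 [243. 194. 352. 274.] ztop 0.1533 rect [464.  355.5] [11.1 11.8] 28.9
t 23.12 shift cm [0.08 4.89 0.35] rot [ 0.001  0.004 -0.001] pos [0.4624 0.3518 0.2189] rpy [-90.    0.1 -14.4] F [-0.5 -0.6  0.4] w 0.0558 q [-0.26  0.55 -0.71  1.71  0.41  1.04 -1.36]
((464.0262756347656, 355.4877014160156), (11.113482475280762, 11.817832946777344), 28.852954864501953) 270
```

View pics/w12.png

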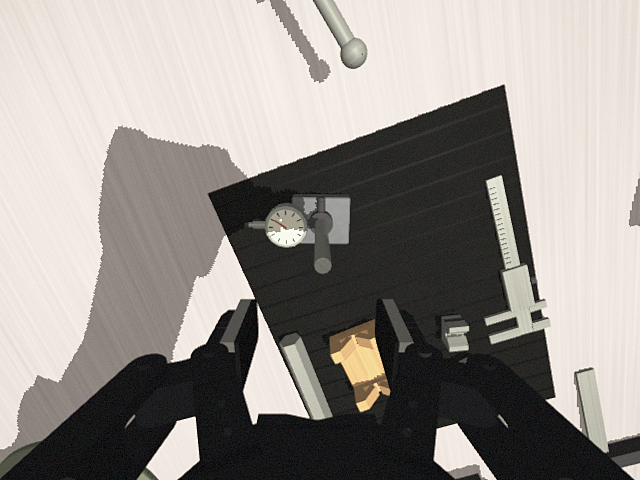

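Request:
arm_command --moves '[{"x":0.1,"y":2,"z":0.35,"rx":0,"ry":0.004,"rz":0,"gripper":0.3},{"x":0.1,"y":4.9,"z":0.35,"rx":0,"ry":0.004,"rz":0,"gripper":0.3},{"x":0.1,"y":4.9,"z":0.35,"rx":0,"ry":0.004,"rz":0,"gripper":0.3},{"x":0.1,"y":4.9,"z":0.35,"rx":0,"ry":0.004,"rz":0,"gripper":0.3}]'

```text
clock: 23.45
position: [0.4657, 0.3512, 0.171]
tool_rot: [-1.573, 0.0, -0.261]
force: [0.4, 1.1, 0.7]
grip_width: 0.0553
```

```bash
python3 -c "
from h import *
go(.464,.3553,.094,-14.7)"
```

```text
t 23.45 shift cm [-0.27  7.7   0.37] rot [ 0.002 -0.004 -0.   ] pos [0.4657 0.3512 0.171 ] rpy [-90.1   0.  -14.9] F [0.4 1.1 0.7] w 0.0553 q [-0.28  0.61 -0.68  1.74  0.46  0.96 -1.4 ]
```

Request:
arm_command --moves '[{"x":-0.2,"y":2,"z":0.3,"rx":0,"ry":-0.003,"rz":0,"gripper":0.3},{"x":-0.2,"y":5,"z":0.3,"rx":0,"ry":-0.003,"rz":0,"gripper":0.3},{"x":-0.2,"y":7.6,"z":0.3,"rx":0,"ry":-0.003,"rz":0,"gripper":0.3},{"x":-0.2,"y":7.6,"z":0.3,"rx":0,"ry":-0.003,"rz":0,"gripper":0.3},{"x":-0.2,"y":7.6,"z":0.3,"rx":0,"ry":-0.003,"rz":0,"gripper":0.3}]'

```text
clock: 23.87
position: [0.4653, 0.3558, 0.0969]
tool_rot: [-1.571, -0.001, -0.258]
force: [0.2, 0.9, 1.0]
grip_width: 0.0557
```

```bash
python3 -c "
from h import *
go(.464,.3553,.094,-14.7)"
```

```text
t 23.87 shift cm [-0.11  0.29 -0.09] rot [ 0.    -0.001  0.001] pos [0.4653 0.3558 0.0969] rpy [-90.   -0.1 -14.8] F [0.2 0.9 1. ] w 0.0557 q [-0.33  0.7  -0.62  1.79  0.54  0.83 -1.47]
```

Request:
arm_command --moves '[{"x":-0.1,"y":0.3,"z":-0.1,"rx":0,"ry":0,"rz":0,"gripper":0.3},{"x":-0.1,"y":0.3,"z":-0.1,"rx":0,"ry":0,"rz":0,"gripper":-1},{"x":-0.1,"y":0.3,"z":-0.1,"rx":0,"ry":0,"rz":0,"gripper":-1},{"x":-0.1,"y":0.3,"z":-0.1,"rx":0,"ry":0,"rz":0,"gripper":-1},{"x":-0.1,"y":0.3,"z":-0.1,"rx":0,"ry":0,"rz":0,"gripper":-1}]' --squeeze 80

```text
clock: 24.28
position: [0.4646, 0.3556, 0.0939]
tool_rot: [-1.569, -0.003, -0.258]
force: [2.4, -2.5, 7.1]
grip_width: 0.0101
```

Request:
arm_command --moves '[{"x":0,"y":0,"z":0,"rx":0,"ry":0,"rz":0,"gripper":-1},{"x":0,"y":0,"z":0,"rx":0,"ry":0,"rz":0,"gripper":-1},{"x":0,"y":0,"z":0,"rx":0,"ry":0,"rz":0,"gripper":-1}]'

```text
clock: 24.53
position: [0.4648, 0.3556, 0.0939]
tool_rot: [-1.569, -0.003, -0.258]
force: [1.9, -1.3, 7.4]
grip_width: 0.0102
```

Request:
arm_command --moves '[{"x":0,"y":-2,"z":0,"rx":0,"ry":0,"rz":0,"gripper":-1},{"x":0,"y":-6,"z":0,"rx":0,"ry":0,"rz":0,"gripper":-1},{"x":0,"y":-10,"z":0,"rx":0,"ry":0,"rz":0,"gripper":-1},{"x":0,"y":-14,"z":0,"rx":0,"ry":0,"rz":0,"gripper":-1},{"x":0,"y":-15,"z":0,"rx":0,"ry":0,"rz":0,"gripper":-1}]'

```text
clock: 24.95
position: [0.4645, 0.357, 0.2489]
tool_rot: [-1.565, -0.006, -0.257]
force: [0.5, 1.1, -4.3]
grip_width: 0.0097
```

```bash
python3 look.py w13 gauge; python3 -c "
from h import *
go(.5786,-.2198,.24,6.5)"
```

```text
gauge 0.91 [196. 220. 361. 421.] ztop 0.3093 rect [462.9 358. ] [10.8 11.3] 87.4
t 25.05 shift cm [ 25.73   0.45 -52.75] rot [-0.002 -0.371  0.005] pos [0.4642 0.3558 0.2449] rpy [-89.8  -0.3 -14.8] F [ 0.3 -0.6 -6.1] w 0.0102 q [-0.25  0.52 -0.73  1.67  0.39  1.09 -1.35]
```

View pics/w13.png

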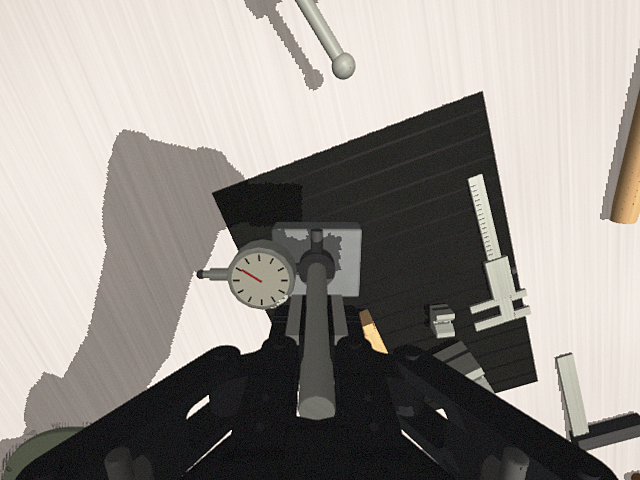

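Request:
arm_command --moves '[{"x":2,"y":0,"z":-4,"rx":0,"ry":-0.05,"rz":0,"gripper":-1},{"x":4,"y":0,"z":-7,"rx":0,"ry":-0.12,"rz":0,"gripper":-1},{"x":5.5,"y":0,"z":-10.5,"rx":0,"ry":-0.2,"rz":0,"gripper":-1},{"x":7,"y":0,"z":-14,"rx":0,"ry":-0.3,"rz":0,"gripper":-1},{"x":9,"y":0,"z":-17.5,"rx":0,"ry":-0.371,"rz":0.005,"gripper":-1}]'

```text
clock: 25.47
position: [0.5046, 0.1613, 0.241]
tool_rot: [-1.571, 0.006, 0.12]
force: [1.3, 0.1, -4.4]
grip_width: 0.01
```

```bash
python3 -c "
from h import *
go(.5786,-.2198,.24,6.5)"
```

```text
t 25.47 shift cm [  2.78   0.07 -38.73] rot [-0.     0.007 -0.006] pos [0.5046 0.1613 0.241 ] rpy [-90.    0.3   6.9] F [ 1.3  0.1 -4.4] w 0.01 q [ 0.18  0.46 -0.82  1.81  0.38  1.04 -0.66]
```

Request:
arm_command --moves '[{"x":0.4,"y":0,"z":-4,"rx":0,"ry":0.007,"rz":-0.003,"gripper":-1},{"x":0.7,"y":0,"z":-8,"rx":0,"ry":0.007,"rz":-0.003,"gripper":-1},{"x":1.0,"y":0,"z":-12,"rx":0,"ry":0.007,"rz":-0.003,"gripper":-1},{"x":1.3,"y":0,"z":-16,"rx":0,"ry":0.007,"rz":-0.003,"gripper":-1},{"x":1.6,"y":0,"z":-20,"rx":0,"ry":0.007,"rz":-0.003,"gripper":-1}]'

```text
clock: 25.88
position: [0.5437, -0.036, 0.2407]
tool_rot: [-1.57, 0.003, 0.107]
force: [1.6, 0.4, -4.2]
grip_width: 0.0099
```

```bash
python3 -c "
from h import *
go(.5786,-.2198,.24,6.5)"
```

```text
t 25.88 shift cm [  1.52   0.05 -18.65] rot [-0.001 -0.007 -0.003] pos [ 0.5437 -0.036   0.2407] rpy [-89.9   0.2   6.1] F [ 1.6  0.4 -4.2] w 0.0099 q [ 0.52  0.48 -0.78  1.77  0.38  1.05 -0.28]
```

Request:
arm_command --moves '[{"x":0.4,"y":0,"z":-4,"rx":0,"ry":-0.007,"rz":-0.003,"gripper":-1},{"x":0.7,"y":0,"z":-8,"rx":0,"ry":-0.007,"rz":-0.003,"gripper":-1},{"x":1.0,"y":0,"z":-12,"rx":0,"ry":-0.007,"rz":-0.003,"gripper":-1},{"x":1.3,"y":0,"z":-16,"rx":0,"ry":-0.007,"rz":-0.003,"gripper":-1},{"x":1.5,"y":0,"z":-18.2,"rx":0,"ry":-0.007,"rz":-0.003,"gripper":-1}]'

```text
clock: 26.3
position: [0.5777, -0.2184, 0.2397]
tool_rot: [-1.57, 0.001, 0.109]
force: [0.1, 0.1, -5.6]
grip_width: 0.01
```

Request:
arm_command --moves '[{"x":0,"y":0,"z":0,"rx":0,"ry":0,"rz":0,"gripper":-1},{"x":0,"y":0,"z":0,"rx":0,"ry":0,"rz":0,"gripper":-1},{"x":0,"y":0,"z":0,"rx":0,"ry":0,"rz":0,"gripper":-1}]'

```text
clock: 26.55
position: [0.5783, -0.2121, 0.241]
tool_rot: [-1.568, -0.001, 0.114]
force: [-0.1, 1.6, -4.8]
grip_width: 0.01
```

```bash
python3 look.py w14 gauge shaft; python3 - <<'E'
from h import *
go(.5786,-.2198,.141,6.5)
P=np.load('w14.npz')['P'].reshape(-1,3); P=P[~np.isnan(P[:,0])]
# stylus/dial in tool frame
T=T_tool(); L=(P-T[:3,3])@T[:3,:3]
k=(L[:,1]>.04)&(L[:,1]<.062)&(np.linalg.norm(L[:,[0,2]],axis=1)<.095)
Q=L[k]; far=Q[Q[:,0]<-.06]; print('stylus far (tool x,y,z)',np.round(far[np.argmin(far[:,0])],4),np.round(np.median(far,0),4),len(far))
f=L[(L[:,1]>.062)&(L[:,1]<.075)&(abs(L[:,0])<.05)&(abs(L[:,2])<.05)]; print('foot',cv2.minAreaRect((f[:,[0,2]]*1000).astype(np.float32)))
A=np.c_[f[:,0],f[:,2],np.ones(len(f))]; s=np.linalg.lstsq(A,f[:,1],rcond=None)[0]; print('foot tilt',s,len(f))
k=(P[:,2]>.08)&(P[:,2]<.115)&(abs(P[:,0]-.479)<.04)&(abs(P[:,1]+.23)<.12); r=cv2.minAreaRect((P[k&(P[:,2]>.0935)][:,:2]*1000).astype(np.float32)); print('shaft',r)
E
```

```text
gauge 0.92 [193. 221. 362. 420.] ztop 0.3013 rect [ 576.8 -211. ] [11.8 10.6] 18.4
shaft 0.59 [183. 123. 226. 338.] ztop 0.105 rect [ 478.2 -231.1] [ 24.6 199. ] 6.5
t 26.7 shift cm [-0.14 10.12 -0.81] rot [-0.001  0.002  0.002] pos [ 0.5789 -0.2118  0.2422] rpy [-89.9  -0.1   6.6] F [-0.1  0.5 -5.4] w 0.01 q [ 0.73  0.58 -0.72  1.59  0.41  1.13  0.03]
stylus far (tool x,y,z) [-0.0776  0.0507 -0.0002] [-0.0667  0.0485  0.001 ] 278
foot ((-1.2693061828613281, 0.5827369689941406), (59.786643981933594, 50.94924545288086), 0.9014523029327393)
foot tilt [0.00408598 0.01772312 0.06843013] 3454
shaft ((478.6640930175781, -231.4559783935547), (28.546049118041992, 200.2119140625), 6.650434494018555)
```

View pics/w14.png

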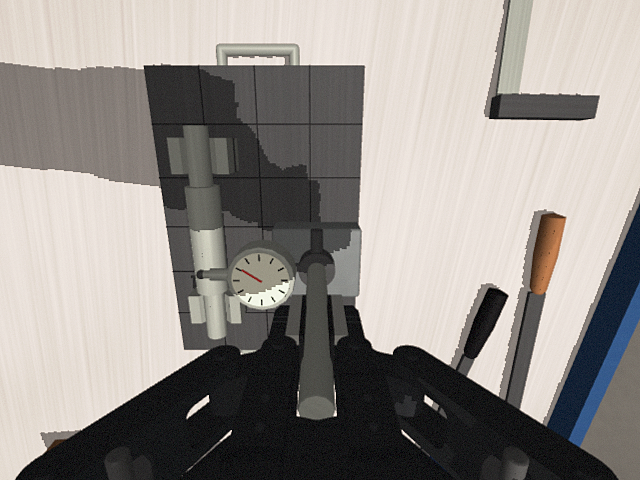

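Request:
arm_command --moves '[{"x":-0.1,"y":2,"z":-0.8,"rx":0,"ry":0,"rz":0,"gripper":-1},{"x":-0.1,"y":4,"z":-0.8,"rx":0,"ry":0,"rz":0,"gripper":-1},{"x":-0.1,"y":6,"z":-0.8,"rx":0,"ry":0,"rz":0,"gripper":-1},{"x":-0.1,"y":7,"z":-0.8,"rx":0,"ry":0,"rz":0,"gripper":-1},{"x":-0.1,"y":7,"z":-0.8,"rx":0,"ry":0,"rz":0,"gripper":-1}]'

```text
clock: 27.12
position: [0.5782, -0.2201, 0.1708]
tool_rot: [-1.569, -0.0, 0.115]
force: [0.7, -0.0, -4.5]
grip_width: 0.0099
```

```bash
python3 -c "
from h import *
go(.5788,-.2200,.14,6.5)"
```

```text
t 27.12 shift cm [0.06 3.08 0.  ] rot [-0.002  0.001  0.   ] pos [ 0.5782 -0.2201  0.1708] rpy [-89.9  -0.    6.6] F [ 0.7 -0.  -4.5] w 0.0099 q [ 0.72  0.66 -0.69  1.65  0.48  1.01 -0.01]
```

Request:
arm_command --moves '[{"x":0.05,"y":1,"z":0,"rx":-0.002,"ry":0,"rz":0,"gripper":-1},{"x":0.05,"y":2,"z":0,"rx":-0.002,"ry":0,"rz":0,"gripper":-1},{"x":0.05,"y":2.7,"z":0,"rx":-0.002,"ry":0,"rz":0,"gripper":-1},{"x":0.05,"y":2.7,"z":0,"rx":-0.002,"ry":0,"rz":0,"gripper":-1},{"x":0.05,"y":2.7,"z":0,"rx":-0.002,"ry":0,"rz":0,"gripper":-1}]'

```text
clock: 27.53
position: [0.5796, -0.2208, 0.1456]
tool_rot: [-1.572, -0.003, 0.114]
force: [0.3, 0.1, -5.6]
grip_width: 0.0099
```

```bash
python3 -c "
from h import *
go(.5788,-.2200,.14,6.5)"
```

```text
t 27.53 shift cm [-0.08  0.56  0.09] rot [0.001 0.    0.003] pos [ 0.5796 -0.2208  0.1456] rpy [-90.1  -0.2   6.5] F [ 0.3  0.1 -5.6] w 0.0099 q [ 0.71  0.69 -0.67  1.67  0.5   0.96 -0.03]
```

Request:
arm_command --moves '[{"x":-0.1,"y":0.3,"z":0.1,"rx":0.001,"ry":0,"rz":0.003,"gripper":-1},{"x":-0.1,"y":0.5,"z":0.1,"rx":0.001,"ry":0,"rz":0.003,"gripper":-1},{"x":-0.1,"y":0.5,"z":0.1,"rx":0.001,"ry":0,"rz":0.003,"gripper":-1}]'

```text
clock: 27.78
position: [0.5785, -0.22, 0.1406]
tool_rot: [-1.571, 0.0, 0.114]
force: [0.3, 0.4, -5.3]
grip_width: 0.0101
```

Request:
arm_command --moves '[{"x":0,"y":0.1,"z":0,"rx":0,"ry":0,"rz":0,"gripper":-1},{"x":0,"y":0.1,"z":0,"rx":0,"ry":0,"rz":0,"gripper":-1}]'

```text
clock: 27.95
position: [0.5787, -0.2201, 0.1399]
tool_rot: [-1.571, -0.0, 0.114]
force: [-0.2, -0.4, -3.8]
grip_width: 0.0098
```

Nearly touching; one more 0.5 mm.

Request:
arm_command --moves '[{"x":0,"y":0.05,"z":0,"rx":0,"ry":0,"rz":0,"gripper":-1},{"x":0,"y":0.05,"z":0,"rx":0,"ry":0,"rz":0,"gripper":-1}]'

```text
clock: 28.12
position: [0.5789, -0.2201, 0.1399]
tool_rot: [-1.572, -0.001, 0.113]
force: [-1.9, -0.7, 3.8]
grip_width: 0.01
```

Contact. Release.

Request:
arm_command --moves '[{"x":0,"y":0,"z":0,"rx":0,"ry":0,"rz":0,"gripper":-0.2},{"x":0,"y":0,"z":0,"rx":0,"ry":0,"rz":0,"gripper":-0.2},{"x":0,"y":0,"z":0,"rx":0,"ry":0,"rz":0,"gripper":0.2},{"x":0,"y":0,"z":0,"rx":0,"ry":0,"rz":0,"gripper":0.2},{"x":0,"y":0,"z":0,"rx":0,"ry":0,"rz":0,"gripper":0.2}]'

```text
clock: 28.53
position: [0.5786, -0.22, 0.1393]
tool_rot: [-1.571, -0.0, 0.114]
force: [0.5, -0.2, -0.7]
grip_width: 0.0517
```

Request:
arm_command --moves '[{"x":0,"y":-3,"z":0,"rx":0,"ry":0,"rz":0,"gripper":0.2},{"x":0,"y":-6,"z":0,"rx":0,"ry":0,"rz":0,"gripper":0.2},{"x":0,"y":-9,"z":0,"rx":0,"ry":0,"rz":0,"gripper":0.2},{"x":0,"y":-12,"z":0,"rx":0,"ry":0,"rz":0,"gripper":0.2},{"x":0,"y":-14,"z":0,"rx":0,"ry":0,"rz":0,"gripper":0.2}]'

```text
clock: 28.95
position: [0.5791, -0.2199, 0.2822]
tool_rot: [-1.572, -0.002, 0.114]
force: [0.3, -0.7, 0.9]
grip_width: 0.0506
```

Request:
arm_command --moves '[{"x":0,"y":0,"z":-4,"rx":0,"ry":0,"rz":0,"gripper":0.2},{"x":0,"y":0,"z":-7,"rx":0,"ry":0,"rz":0,"gripper":0.2},{"x":0,"y":0,"z":-8,"rx":0,"ry":0,"rz":0,"gripper":0.2},{"x":0,"y":0,"z":-8,"rx":0,"ry":0,"rz":0,"gripper":0.2},{"x":0,"y":0,"z":-8,"rx":0,"ry":0,"rz":0,"gripper":0.2}]'

```text
clock: 29.37
position: [0.5876, -0.2992, 0.2789]
tool_rot: [-1.57, 0.0, 0.113]
force: [0.9, 0.5, -0.6]
grip_width: 0.0514
```

```bash
python3 look.py w15 gauge shaft vblock_a; python3 - <<'E'
from h import *
s=bot.observe(); print(s['clock'],s['position'])
P=np.load('w15.npz')['P'].reshape(-1,3); P=P[~np.isnan(P[:,0])]
def rect(k): r=cv2.minAreaRect((P[k][:,:2]*1000).astype(np.float32)); return np.round(r[0],1),np.round(r[1],1),round(r[2],1),k.sum()
on=(abs(P[:,0]-.52)<.12)&(abs(P[:,1]+.225)<.16)
sh=on&(P[:,0]<.505)&(P[:,2]>.0935)&(P[:,2]<.115)
print('shaft',rect(sh))
c=np.array([.4785,-.2314]); th=np.radians(96.6);u=np.array([np.cos(th),np.sin(th)]);n=np.array([-u[1],u[0]])
a=(P[:,:2]-c)@u;b=(P[:,:2]-c)@n
for lo,hi in [(-.095,-.06),(-.04,-.02),(.0,.04),(.06,.095)]:
    k=sh&(a>lo)&(a<hi)&(abs(b)<.004); print(lo,k.sum(),np.median(P[k,2]))
g=np.linalg.norm(P[:,:2]-[.5788,-.22],axis=1)
print('post top',rect((g<.04)&(P[:,2]>.19)&(P[:,2]<.21)))
f=(g<.045)&(P[:,2]>.066)&(P[:,2]<.078); print('foot',rect(f)); Q=P[f]; print('tilt',np.linalg.lstsq(np.c_[Q[:,:2],np.ones(len(Q))],Q[:,2],rcond=None)[0])
st=(b<0)&(abs(a)<.012)&(-b>.016)&(-b<.04)&(P[:,2]>.08)&(P[:,2]<.098); print('stylus', st.sum(), 'closest to axis', (-b[st]).min() if st.any() else None, np.median(a[st]) if st.any() else None)
E
python3 - <<'E'
from h import *
p,d,P=grab('side'); save(cv2.resize(p[130:270,260:420],None,fx=4,fy=4,interpolation=cv2.INTER_CUBIC),'side2'); 
E
```

```text
gauge 0.94 [237. 110. 349. 166.] ztop 0.2002 rect [ 578.1 -220.5] [11.5 11.1] 49.8
shaft 0.69 [188.  13. 229. 244.] ztop 0.105 rect [ 478.1 -230.9] [ 24.5 198.7] 6.6
vblock_a 0.91 [192. 194. 252. 230.] ztop 0.0918 rect [ 486.  -302.6] [50.9 30.1] 6.5
vblock_a 0.67 [171.  35. 240.  78.] ztop 0.092 rect [ 469.2 -156.7] [50.9 30.4] 6.7
29.5667 [ 0.58785005 -0.29823605  0.27947033]
shaft (array([ 478.1, -231.3]), array([ 33.2, 199.9]), 9.1, np.int64(5655))
-0.095 273 0.09947853239698268
-0.04 186 0.10451744539099594
0.0 433 0.10448446215665724
0.06 435 0.09951381279023253
post top (array([ 578.1, -220.5]), array([11.5, 11.1]), 49.8, np.int64(277))
foot (array([ 578.1, -219.8]), array([59.8, 49.2]), 6.4, np.int64(1915))
tilt [ 0.00065055 -0.00479967  0.07129132]
stylus 115 closest to axis 0.02462043084446238 -0.0005631119602612218
```

View pics/w15.png

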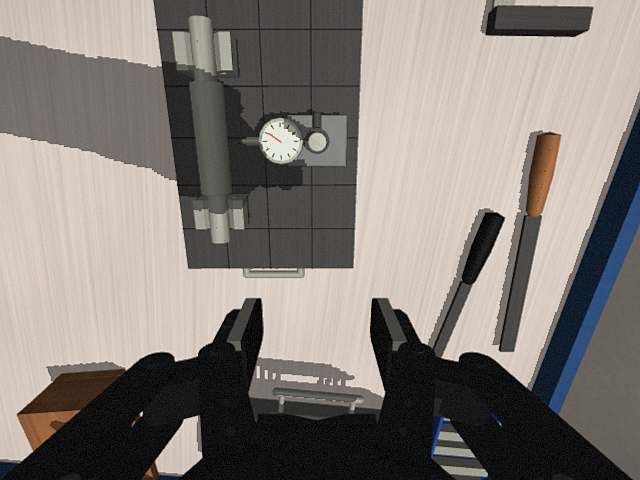

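View pics/side2.png

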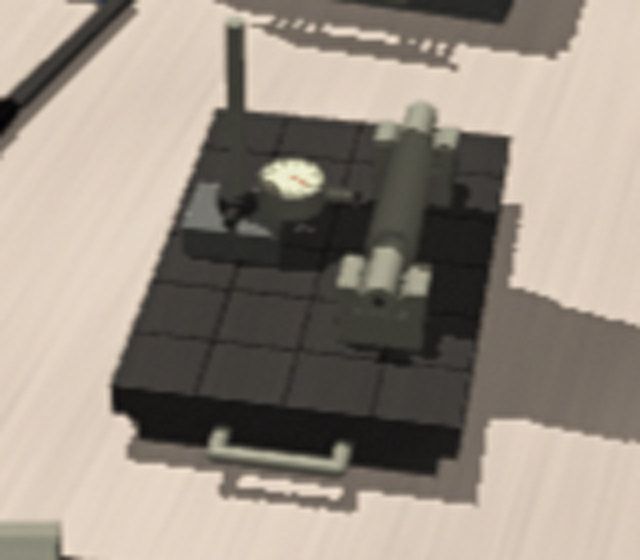

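```bash
python3 -c "
from h import *
print(bot.job_done())"
```

```text
the job is handed in; nothing more can be done
None
```

The run-out setup is built and handed in at about 30 s of the 120 s allowed. No verdict was returned, so the figures below are from my last camera checks.

- **V-blocks:** the matched pair stands on the plate about 72 and 75 mm either side of the shaft's middle. Their grooves line up with the shaft to within about 0.3°.
- **Shaft:** it lies level on both blocks. The two thin ends read the same height to 0.1 mm, and the axis is about 39 mm above the plate.
- **Dial gauge:** it stands upright, with a tilt below 0.01 rad. The stylus is square to the shaft to within about 0.5°, points less than 1 mm from its middle, and its tip is about 10 mm short of the surface. It is not touching.
- **Other pieces:** I never gripped the odd V-blocks, the hexagon bar or the caliper, and the pictures taken while I worked showed no sign of them shifting. I did not measure their positions again at the end.

None of these checks failed. One fit of the shaft's direction read 2.5° off, because it included points from the tops of the blocks; the trained network's outline in the same picture gave the correct direction.

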